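Bring the thread cone round to the front of the sewing tray

ROBOT

A 6-joint arm with a two-finger parallel gripper is mounted at the origin on the work surface. World frame = base frame: x ahead of the robot, y to its left, z up, the work surface at z = 0. Lengths are in m, angles in rad, forces in N, time in s.
With the tool pointing down it reaches from about 0.425 to 0.95 m from the base axis. Payload 3.5 kg.
Tool frame: the origin (TCP) lies at the very end of the fingers, on their centre line; the grasp point (between the pads) lies ctrl.grip_point_offset behind it (ctrl.grip_point_offset is the distance from the TCP to the grasp point, in m); z points along the fingers, y is the direction in which the jaws open and shut (so a half turn about z gives the same grasp; the last joint's range is limited). The gripper opens to 85 mm and grips with 20 to 120 N. Pads are 22 mm wide; open, the fingers measure 114 mm over their backs; the gripper's body (76 mm by 85 mm) begins 54 mm behind the grasp point. The pads swing forward as they close: fully open they stand 13 mm farther back than shut.
Start: joints at [-1.374, 0.286, 1.577, -0, 1.279, -0.15], TCP at [0.229, -0.635, 0.231] pointing down, gripper open.
Joint ranges: [-2.77, 2.77], [-0.9, 2.22], [0.21, 2.48], [-1.53, 4.67], [0.24, 2.81], [-2.84, 2.84]. Speed limits (rad/s): [2.79, 2.79, 3.14, 3.14, 3.14, 3.14].

INTERFACE

Orientations are given as a unit quaternion [x, y, z, w].
In Python, from plant import telemetry, imaging, ticket, finder, ctrl gives the robot as it stands. The module is installed in compiled form; this text tells all that it offers.
- The arm moves only by the shell command python3 -m crank 'ROWS' [FORCE]. ROWS is JSON, a list of rows, each a list of 7 numbers: the shift along the tool's x, y, z scaled (see below), then the turn, a rotation vector about the tool's x, y, z scaled (see below), then the opening, from 0 (shut) to 1 (fully open). A call has 1 to 12 rows; each row is the pose to reach, as a shift and turn from the pose commanded when the call began, along the tool's axes at that moment; what a row does not reach only later rows make up. The controller multiplies each number of a shift by 0.15 m and each number of a turn by 90 degrees. A row lasts 1/10 s, in which the tool goes at most 50 mm and 8.59 degrees, less where a joint would pass 70% of its speed; a pose out of reach is approached as far as the arm can. A call with a number of a shift or a turn outside -1 to 1 is refused whole. A call with a gripper value outside its range is refused whole. The fingers move at their own pace and stop on an object; FORCE is the grip in N (left out, the last holds). Time passes only in rows, so rows that repeat a pose let the fingers close. It gives the time, the measured TCP pose, the force and the opening at its end, in the units of the state.
- telemetry.get_state(): the state, without advancing time (a new reading comes with each control period).
- imaging.read_camera(name): name is "scene" or "top"; returns a dict with "pixels" (400x640x3 uint8, red, green, blue), "vfov" (degrees; the focal length in pixels is half the picture's height over the tangent of half this angle, whatever the lens; pixels are square), "cx", "cy" (the principal point, pixels), "distortion" ([k1, k2, p1, p2, k3] as OpenCV has them; the pictures are not rectified), "rvec" (rotation vector, rad) and "tvec" (3), from world to camera coordinates, as OpenCV has them. Camera axes: x right, y down, z forward; pixel columns grow to the right and rows downward; lengths in m; the calibration is good to about 2 mm. A picture is of the moment at which its call begins. There is no depth.
- ticket.sign_off(): hands the job in, once; it reports no verdict.
Trained networks look in a picture, given as the dict that the camera call returned (one of the last four; its "shot" number tells which), for a name from the list of things; names that differ only in an ending like _2 or _b are one class to them, and where a whole thing is asked for, a point or a joint stands for the part that bears it (a point fixed in the world has none). Each returns a list of dicts, best first, with "confidence" (0 to 1); they miss things now and then, are a little off and sometimes report something else, mostly with a low value. They report only what shows in the picture. A call takes as long as a camera call. They do not tell look-alikes from the thing itself.
- finder.masks_of(label, picture): "pixels" (400x640 bool, what is visible of it) and "extent" ([left, top, right, bottom] in pixels, round what is visible of it).
- finder.pinpoint(label, picture): "location" ([row, column] in pixels: a listed point, or the origin of a listed thing).
The state is a dict: "time": time; "qpos": joint angles; "dq": joint speeds; "joint_efforts": joint torques, N m; "eef_pos": TCP position; "tcp_rot": TCP orientation; "contact_force": force on the tool from outside, world axes, zero at the start; "wrist_torque": the same for the moment, N m; "opening": opening from 0.0 (shut) to 1.0 (fully open).
Only numpy, scipy, OpenCV 4.12 (cv2) and the standard library are available. Lean on these libraries where they do the work, as an engineer would, in place of code of your own. Each camera call takes 0.05 s, during which the arm holds its last target.

TASK

Bring the tall cone of thread to the front of the revolving sewing tray: with the fingers, gently push the tray round by its scalloped rim until the cone stands centred over the front of the drawer box below, in line with the drawer's knob, and leave the tray at rest there. Touch nothing but the tray: nothing is gripped or lifted, the things riding on the tray stay upright in their places, and everything else on the table stays where it is.

Things in the scene. Friction and masses are not known exactly. Their poses are not given: they have to be found in the camera images.
- drawer_box: Fixed dark wooden box that carries the tray, 240 x 240 mm, top 55 mm above the table. Origin: centre of its underside, below the tray's turning axis. Its x axis points from front to back: the front is its -x side, with a drawer and in the middle a small brass knob (sticks out 27 mm); it faces the robot but for up to 20 degrees of yaw.
- tray: Light wooden turntable on the box, 22 mm thick. Origin: on the turning axis, at the underside. Outline: six round lobes of 50 mm radius, centres 100 mm from the axis at 0, 60, 120 ... degrees from the tray's x axis (rim out to 150 mm). Between them, at 30, 90, 150 ... degrees, are open notches, 50 mm wide at 130 mm from the axis, 20 mm at 117 mm, where shut fingers can stand and push a lobe.
- tray_top (a point): On the turning axis, on the top of the tray, 87 mm above the table; the underside is at 65 mm, with 10 mm of free gap down to the box. The tray turns either way about this vertical axis without stops, against slight friction (about 0.6 N at the rim), and stays where it is left.
- cone_center (a point): Cone of thread, cream, loose, 104 mm tall, 58 mm across at the foot, 38 mm near the top, upright on a lobe of the tray, the only tall thing there. This point is on its axis, half-way up (52 mm above the tray's top), about 90 mm from the tray's axis. A gripper in one of the two notches beside the cone could bump it; beside the other four are only low things (38 mm or less).
- tin: Round steel tin, loose, 52 mm across, 24 mm high, riding on a lobe of the tray, 90 mm from its axis. Origin: centre of its underside.
- jar: Small glass jar of buttons with an aluminium lid, loose, 48 mm across, 38 mm high, riding on a lobe of the tray, 90 mm from its axis. Origin: centre of its underside.
- dish: Small white ceramic dish, loose, 52 mm across, 22 mm high, riding on a lobe of the tray, 90 mm from its axis. Origin: centre of its underside.
- chalk: Small oblong wooden chalk box, loose, 48 x 30 x 20 mm, riding on a lobe of the tray, 90 mm from its axis. Origin: centre of its underside. One lobe of the tray is empty.
- bowl: Grey stoneware bowl on the table, to the left, 170 mm across, 55 mm high. Origin: centre of its underside. To be left alone.
- tape: Round yellow tape-measure case lying in the bowl, 52 mm across, 14 mm high. To be left alone.
- spool: Wooden spool standing on the table close to the right-hand side of the drawer box, 48 mm across, 60 mm high. Origin: centre of its underside. To be left alone.
- shears: Tailor's shears lying flat on the table, to the right, 215 mm long, 12 mm high, origin near the pivot. To be left alone.
There are look-alikes about, which are no part of the job. Of the things like the part that bears cone_center, leave any that is blue; of the rest the larger one is meant.

How it is judged:
By the outcome, as a careful person would: the job done as asked, in the order asked, and still so for the second after the job is handed in, with the robot touching nothing.
It also fails if it takes over 72 s, if anything falls off the work surface, if the arm or the gripper's body presses on something with over 40 N, if the wrist force passes 120 N, or if a joint passes its speed limit or range.

## Working session

There is one attempt and no reset: what is moved stays moved. The work goes in short steps, Python scripts to look and compute and a shell command to move; the robot and the scene stay as the last step left them, time stands still between calls to the robot, and variables do not carry over. Pictures are saved under pics/ and viewed, and the job is handed in when it is done.

```bash
mkdir -p pics; cat > h.py <<'E'
import numpy as np, cv2
from plant import telemetry, imaging, ticket, finder, ctrl
def K(p):
    f=200/np.tan(np.radians(p['vfov'])/2); return np.array([[f,0,p['cx']],[0,f,p['cy']],[0,0,1]])
def proj(p,X):
    return cv2.projectPoints(np.array(X,float).reshape(-1,1,3),np.array(p['rvec'],float),np.array(p['tvec'],float),K(p),np.array(p['distortion'],float))[0].reshape(-1,2)
def unproj(p,rc,z):
    u=cv2.undistortPoints(np.array([[[rc[1],rc[0]]]],float),K(p),np.array(p['distortion'],float)).ravel()
    R=cv2.Rodrigues(np.array(p['rvec'],float))[0]; C=-R.T@np.array(p['tvec'],float); d=R.T@np.array([u[0],u[1],1])
    return C+d*(z-C[2])/d[2]
def save(p,n): cv2.imwrite('pics/'+n+'.png',p['pixels'][:,:,::-1])
E
python3 - <<'E'
from h import *
print(telemetry.get_state(),ctrl.grip_point_offset)
hs={'tray_top':.087,'cone_center':.139,'tin':.087,'jar':.087,'dish':.087,'chalk':.087,'drawer_box':0,'tray':.065,'bowl':0,'spool':0,'shears':0}
for n in ['scene','top']:
    p=imaging.read_camera(n); save(p,n+'0')
    for l,z in hs.items():
        for d in finder.pinpoint(l,p):
            print(n,l,round(d['confidence'],2),np.round(d['location']),np.round(unproj(p,d['location'],z),3))
E
```

```text
{'time': 0.0, 'qpos': array([-1.37401435e+00,  2.87190827e-01,  1.57816629e+00,  1.81344380e-05,
        1.27862109e+00, -1.50019718e-01]), 'dq': array([-0.00015036, -0.00110396,  0.00067114, -0.00071286,  0.00108518,
       -0.00090285]), 'joint_efforts': array([-3.32714053e-04, -4.05977511e+01, -2.92630488e+01, -9.96272956e-05,
        5.79765197e-03,  4.93686798e-06]), 'eef_pos': array([ 0.22931636, -0.63415482,  0.22993621]), 'tcp_rot': array([ 9.85003457e-01,  1.72530482e-01, -1.92085581e-05, -1.19265726e-03]), 'contact_force': array([-0.73417314, -0.22147019, -0.6321523 ]), 'wrist_torque': array([-0.01306324,  0.02659806,  0.0146867 ]), 'opening': 0.9988755661102966} 0.0187
scene tray_top 0.96 [198. 349.] [0.533 0.042 0.087]
scene cone_center 0.9 [209. 336.] [0.624 0.075 0.139]
scene cone_center 0.83 [258. 314.] [0.797 0.169 0.139]
scene cone_center 0.47 [245. 296.] [0.81  0.096 0.139]
scene tin 0.63 [202. 375.] [0.476 0.112 0.087]
scene jar 0.55 [218. 362.] [0.558 0.131 0.087]
scene dish 0.73 [121. 285.] [ 0.47  -0.399  0.087]
scene dish 0.61 [199. 322.] [ 0.607 -0.015  0.087]
[... 546 characters left out ...]
97.] [0.625 0.072 0.139]
top cone_center 0.74 [156. 280.] [0.757 0.123 0.139]
top cone_center 0.43 [155. 306.] [0.758 0.042 0.139]
top tin 0.49 [247. 289.] [0.476 0.099 0.087]
top jar 0.7 [219. 276.] [0.565 0.14  0.087]
top dish 0.47 [204. 325.] [ 0.613 -0.016  0.087]
top chalk 0.61 [234. 333.] [ 0.517 -0.039  0.087]
top chalk 0.38 [204. 325.] [ 0.613 -0.014  0.087]
top tray 0.86 [227. 306.] [0.541 0.045 0.065]
top tray 0.68 [196. 188.] [0.644 0.426 0.065]
top bowl 0.71 [221. 276.] [0.566 0.147 0.   ]
top bowl 0.67 [195. 187.] [0.655 0.446 0.   ]
top spool 0.7 [246. 372.] [ 0.479 -0.172  0.   ]
top shears 0.59 [256. 457.] [ 0.44  -0.454  0.   ]
top shears 0.44 [221. 277.] [0.566 0.144 0.   ]
```

```bash
python3 -c "
import cv2
a=cv2.imread('pics/scene0.png');b=cv2.imread('pics/top0.png')
cv2.imwrite('pics/sc.png',cv2.resize(a[100:350,230:480],(750,600),interpolation=cv2.INTER_CUBIC)[:600])
cv2.imwrite('pics/tc.png',cv2.resize(b[120:320,200:460],(780,600),interpolation=cv2.INTER_CUBIC))"
```

```text
(no output)
```

View pics/sc.png

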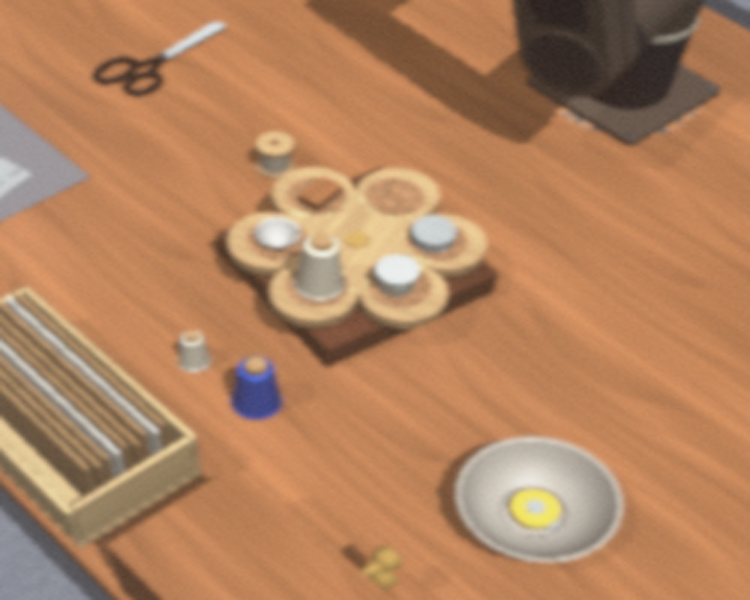

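View pics/tc.png

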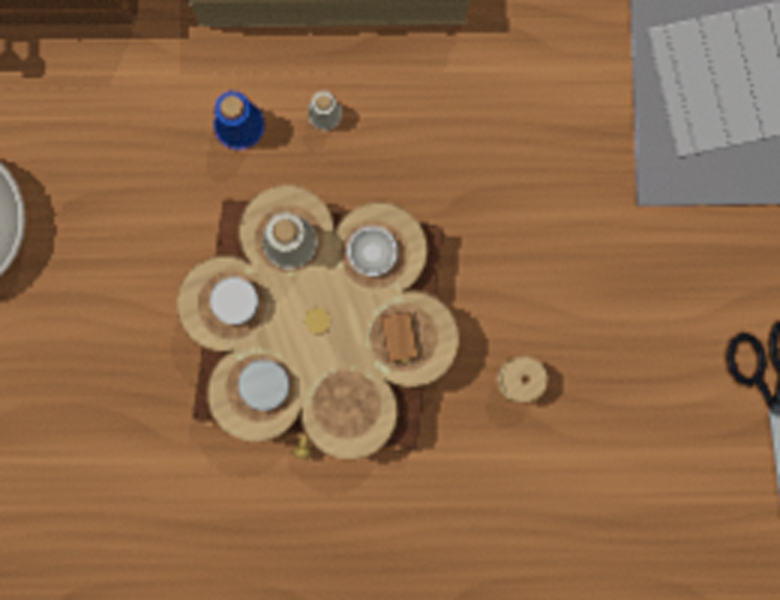

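View pics/scene0.png

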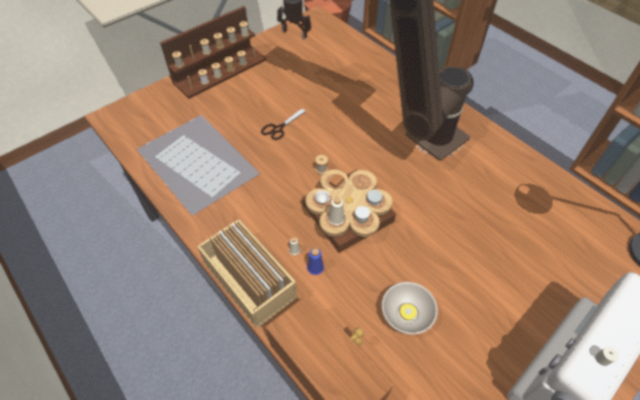

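The top view (crop) shows the tray hub at about (318,320), and the big cream cone at (287,235) at the back. The blue cone (238,120) and the small cone (324,110) stand off the tray. The knob is at (302,450), the spool at (522,380), and the empty lobe at the front right. Next I'll fit the geometry from the masks.

```bash
cat > fit.py <<'E'
from h import *
from scipy.optimize import minimize
def shots():
    return {n:imaging.read_camera(n) for n in ['scene','top']}
def tray_poly(c,a,s=1):
    from numpy import linspace
    img=[]
    t=np.linspace(-np.pi,np.pi,360,endpoint=False)
    # radial outline: furthest lobe point along each direction
    d=(t+np.pi/6)%(np.pi/3)-np.pi/6
    r=100*np.cos(d)+np.sqrt(np.maximum(2500-(100*np.sin(d))**2,0)); r/=1000
    return np.c_[c[0]+r*np.cos(t+a),c[1]+r*np.sin(t+a)]
S=4
def fillp(m,pts): cv2.fillPoly(m,[np.round(pts*S+S/2-.5).astype(np.int32)],1)
def raster_tray(p,c,a):
    m=np.zeros((400*S,640*S),np.uint8); P=tray_poly(c,a)
    for z in np.linspace(.065,.087,5): fillp(m,proj(p,np.c_[P,np.full(len(P),z)]))
    return m
def raster_box(p,c,yaw):
    m=np.zeros((400*S,640*S),np.uint8); q=[]
    for sx,sy in [(-1,-1),(-1,1),(1,1),(1,-1)]:
        for z in (0,.055):
            x,y=.12*sx,.12*sy
            q.append([c[0]+x*np.cos(yaw)-y*np.sin(yaw),c[1]+x*np.sin(yaw)+y*np.cos(yaw),z])
    cv2.fillConvexPoly(m,np.round(cv2.convexHull(proj(p,q).astype(np.float32)).reshape(-1,2)*S+S/2-.5).astype(np.int32),1)
    return m
def small(m): return cv2.resize(m.astype(np.float32),(640,400),interpolation=cv2.INTER_AREA)
def best(l,p,near):
    L=[d for d in finder.masks_of(l,p)]
    L=[d for d in L if np.hypot((d['extent'][0]+d['extent'][2])/2-near[0],(d['extent'][1]+d['extent'][3])/2-near[1])<35]
    return max(L,key=lambda d:d['confidence']) if L else None
E
cat > meas.py <<'E'
from fit import *
import sys
tag=sys.argv[1]; c0=np.array([.543,.045]); ang0=np.radians(float(sys.argv[2]))
ps=shots(); M={}
for n,p in ps.items():
    save(p,n+tag)
    near=proj(p,[[*c0,.08]])[0]
    M[n]={l:best(l,p,near) for l in ['tray','drawer_box']}
    cn=proj(p,[[c0[0]+.09*np.cos(ang0),c0[1]+.09*np.sin(ang0),.139]])[0]
    M[n]['cone']=best('cone_center',p,cn)
    o=p['pixels'].copy()
    for k,(l,d) in enumerate(M[n].items()):
        print(n,l,None if d is None else (round(d['confidence'],2),int(d['pixels'].sum()),d['extent']))
        if d is not None: o[d['pixels'],k]=255
    x,y=near.astype(int); cv2.imwrite(f'pics/m_{n}{tag}.png',cv2.resize(o[y-80:y+80,x-100:x+100,::-1],(800,640))[:600])
np.save('masks.npy',M,allow_pickle=True)
def W(n):
    w=np.ones((400,640)); return w
def costT(v):
    e=0
    for n,p in ps.items():
        if M[n]['tray'] is None: continue
        m=small(raster_tray(p,v[:2],v[2])); t=M[n]['tray']['pixels'].astype(float)
        # fill interior holes (things riding)
        t=cv2.morphologyEx(t.astype(np.uint8),cv2.MORPH_CLOSE,np.ones((3,3))).astype(float)
        cs,_=cv2.findContours((t>0).astype(np.uint8),cv2.RETR_EXTERNAL,cv2.CHAIN_APPROX_NONE)
        f=np.zeros((400,640),np.uint8); cv2.drawContours(f,cs,-1,1,-1)
        w=np.ones((400,640))
        if M[n]['cone'] is not None: w[cv2.dilate(M[n]['cone']['pixels'].astype(np.uint8),np.ones((3,3)))>0]=0
        e+=(w*np.abs(m-f)).sum()
    return e
r=min((minimize(costT,[*c0,ang0+np.radians(k)],method='Nelder-Mead',options=dict(initial_simplex=np.array([[*c0,ang0+np.radians(k)]]*4)+np.vstack([np.zeros(3),np.diag([.006,.006,.06])]),xatol=1e-4,fatol=.3)) for k in (-6,6)),key=lambda r:r.fun)
print('tray',r.x[:2],np.degrees(r.x[2]),r.fun)
def costB(v):
    e=0
    for n,p in ps.items():
        if M[n]['drawer_box'] is None: continue
        m=small(raster_box(p,v[:2],v[2])); tr=small(raster_tray(p,r.x[:2],r.x[2]))
        t=M[n]['drawer_box']['pixels']
        w=1-(cv2.dilate((tr>0).astype(np.uint8),np.ones((3,3)))>0)
        e+=(w*np.abs(m-t)).sum()
    return e
b=min((minimize(costB,[*r.x[:2],np.radians(k)],method='Nelder-Mead',options=dict(initial_simplex=np.array([[*r.x[:2],np.radians(k)]]*4)+np.vstack([np.zeros(3),np.diag([.006,.006,.06])]),xatol=1e-4,fatol=.3)) for k in (-15,-8,0)),key=lambda r:r.fun)
print('box',b.x[:2],np.degrees(b.x[2]),b.fun)
for n,p in ps.items():
    for l,z in [('cone_center',.139),('tin',.087),('jar',.087),('dish',.087),('chalk',.087)]:
        for d in finder.pinpoint(l,p):
            X=unproj(p,d['location'],z)[:2]-r.x[:2]
            if .06<np.hypot(*X)<.12: print(n,l,round(d['confidence'],2),'r',round(np.hypot(*X),3),'ang',round(np.degrees(np.arctan2(X[1],X[0])),1))
E
python3 meas.py a 19
```

```text
scene tray (0.66, 2902, [306.9, 171.6, 390.2, 234.9])
scene drawer_box (0.68, 727, [303.5, 172.8, 396.5, 252.0])
scene cone (0.83, 374, [330.2, 196.6, 344.2, 225.3])
top tray (0.98, 4567, [259.6, 183.2, 353.0, 272.4])
top drawer_box None
top cone (0.57, 259, [289.4, 193.4, 303.8, 212.9])
tray [0.54036043 0.04728565] 18.544169754698668 877.375
box [0.53442951 0.04339271] -8.344783571206484 67.125
scene cone_center 0.62 r 0.09 ang 22.2
scene tin 0.45 r 0.092 ang 130.3
scene dish 0.71 r 0.083 ang -45.7
scene chalk 0.62 r 0.078 ang -104.3
scene chalk 0.4 r 0.084 ang 80.0
scene chalk 0.24 r 0.098 ang 137.1
top cone_center 0.64 r 0.094 ang 20.2
top tin 0.46 r 0.087 ang 138.4
top jar 0.55 r 0.097 ang 77.7
top jar 0.22 r 0.089 ang -38.1
top dish 0.64 r 0.107 ang 22.6
top dish 0.56 r 0.095 ang -42.5
top chalk 0.73 r 0.091 ang 139.5
top chalk 0.62 r 0.077 ang -105.4
```

```bash
python3 - <<'E'
import cv2,numpy as np
from fit import *
M=np.load('masks.npy',allow_pickle=True).item()
ps=shots(); p=ps['top']
for n,p in ps.items():
    x,y=proj(p,[[.54,.047,.07]])[0].astype(int)
    o=p['pixels'][y-60:y+60,x-75:x+75,::-1].copy(); o=cv2.resize(o,(750,600),interpolation=cv2.INTER_CUBIC)
    def dr(P,col): cv2.polylines(o,[np.round((proj(p,P)-[x-75,y-60]+.5)*5).astype(int)],True,col,1)
    T=tray_poly([.5404,.0473],np.radians(18.5)); dr(np.c_[T,np.full(360,.087)],(0,255,0))
    for z in (0,.055):
        a=np.radians(-8.3); R=np.array([[np.cos(a),-np.sin(a)],[np.sin(a),np.cos(a)]])
        B=np.array([[-1,-1],[-1,1],[1,1],[1,-1]])*.12@R.T+[.5404,.0473]
        dr(np.c_[B,np.full(4,z)],(255,0,0))
    k=R@np.array([-.147,0])+[.5404,.0473]; dr([[*k,.027],[.5404,.0473,.027]],(0,0,255))
    cv2.imwrite(f'pics/ov_{n}.png',o)
E
```

```text
(no output)
```

View pics/ov_top.png

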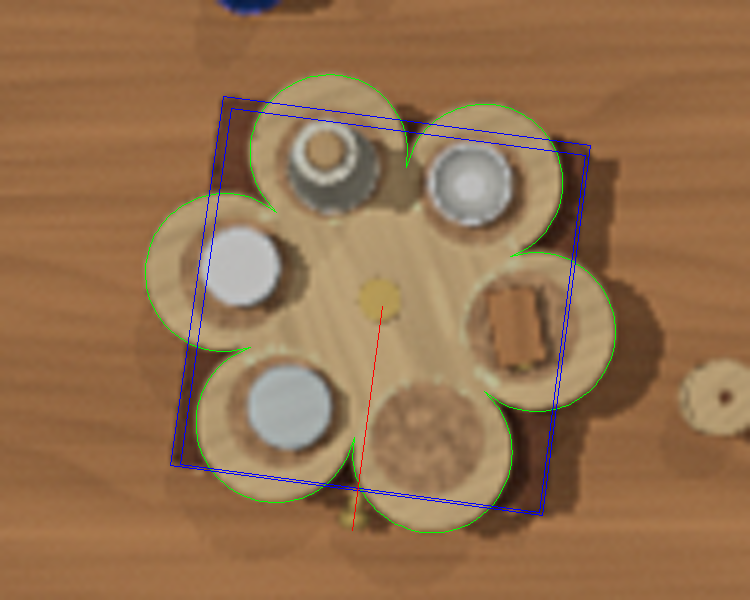

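View pics/ov_scene.png

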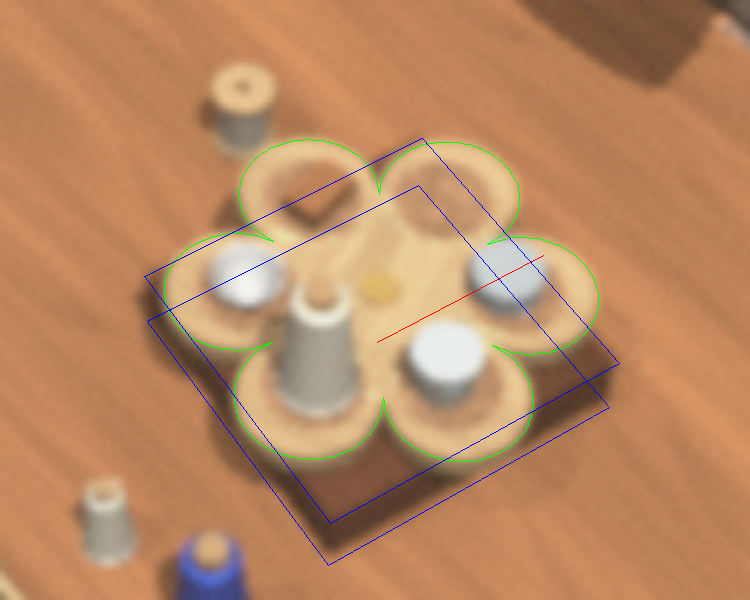

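The fit matches both views: the green outline sits on the tray and the knob is on the red line. The axis is at (0.540, 0.047), the cone's lobe at about 18.5°, and the front at about 171.7°. The plan is to put shut fingers in the dish/chalk notch at -71.5° and push counter-clockwise by about 153°. The first moves carry the arm high over that notch.

```bash
python3 -m crank '[[0.1,-0.08,0,0,0,0,0],[0.3,-0.23,0,0,0,0,0],[0.5,-0.38,0,0,0,0,0],[0.7,-0.54,0,0,0,0,0],[0.87,-0.664,0,0,0,0,0],[0.87,-0.664,0,0,0,0,0]]' 20; python3 -m crank '[[0.1,-0.08,0,0,0,0,0],[0.3,-0.23,0,0,0,0,0],[0.5,-0.38,0,0,0,0,0],[0.7,-0.54,0,0,0,0,0],[0.87,-0.664,0,0,0,0,0],[0.87,-0.664,0,0,0,0,0]]'
```

```text
time: 2.8
eef_pos: [0.3203, -0.4939, 0.2315]
tcp_rot: [0.985, 0.174, 0.0, -0.0]
contact_force: [-0.7, -0.9, 0.7]
opening: -0.002
time: 3.4
eef_pos: [0.4087, -0.3561, 0.2314]
tcp_rot: [0.985, 0.174, 0.0, -0.0]
contact_force: [0.4, -0.6, -0.6]
opening: 0.001
```

```bash
python3 -m crank '[[0.1,-0.08,0,0,0,0,0],[0.3,-0.23,0,0,0,0,0],[0.5,-0.38,0,0,0,0,0],[0.7,-0.54,0,0,0,0,0],[0.87,-0.664,0,0,0,0,0],[0.87,-0.664,0,0,0,0,0]]'
```

```text
time: 4.0
eef_pos: [0.4973, -0.219, 0.2314]
tcp_rot: [0.985, 0.174, 0.0, -0.0]
contact_force: [-0.1, 0.2, -0.0]
opening: 0.0
```

```bash
cat > plan.py <<'E'
from h import *
import sys
from scipy.spatial.transform import Rotation as Ro
c=np.array([.5404,.0473])
def rows(targets):  # (x,y,z,psi_deg)
    s=telemetry.get_state(); R=Ro.from_quat(s['tcp_rot']); p=s['eef_pos']
    print('psi',np.degrees(2*np.arctan2(s['tcp_rot'][1],s['tcp_rot'][0])),'F',np.round(s['contact_force'],1),'q6',round(s['qpos'][5],2), 'phi,r',np.degrees(np.arctan2(*(p[:2]-c)[::-1])),np.hypot(*(p[:2]-c)))
    for x,y,z,ps in targets:
        h=np.radians(ps)/2; T=Ro.from_quat([np.cos(h),np.sin(h),0,0])
        d=R.inv().apply(np.array([x,y,z])-p)/.15; w=(R.inv()*T).as_rotvec()/(np.pi/2)
        print('['+','.join(f'{v:.3f}' for v in [*d,*w])+',0]',end=',')
    print()
def arc(phis,r=.137,z=.070,off=90): return [(c[0]+r*np.cos(np.radians(f)),c[1]+r*np.sin(np.radians(f)),z,f+off) for f in phis]
E
python3 -c "
from plan import *
rows(arc([-71.5],z=.231)+arc([-71.5],z=.13))"
```

```text
psi 20.032416623024922 F [-0.1  0.2 -0. ] q6 0.62 phi,r -99.1960939791986 0.2697319629468639
[0.854,-0.656,0.003,-0.000,-0.000,0.017,0],[0.853,-0.656,0.677,-0.000,-0.000,0.017,0],
```

```bash
python3 -m crank '[[0.1,-0.08,0,0,0,0,0],[0.3,-0.23,0,0,0,0.017,0],[0.5,-0.38,0,0,0,0.017,0],[0.7,-0.54,0,0,0,0.017,0],[0.854,-0.656,0,0,0,0.017,0],[0.854,-0.656,0.1,0,0,0.017,0],[0.854,-0.656,0.3,0,0,0.017,0],[0.854,-0.656,0.5,0,0,0.017,0],[0.854,-0.656,0.67,0,0,0.017,0],[0.854,-0.656,0.67,0,0,0.017,0]]'
python3 - <<'E'
from plan import *
rows(arc([-71.5],z=.07))
for n in ['top','scene']:
    p=imaging.read_camera(n); x,y=proj(p,[[.54,.047,.07]])[0].astype(int)
    cv2.imwrite(f'pics/b_{n}.png',cv2.resize(p['pixels'][y-60:y+60,x-75:x+75,::-1],(750,600),interpolation=cv2.INTER_CUBIC))
E
```

```text
time: 5.0
eef_pos: [0.5792, -0.0855, 0.1253]
tcp_rot: [0.987, 0.158, -0.005, -0.002]
contact_force: [-0.3, -0.5, -0.5]
opening: -0.001
psi 18.225200289035218 F [-0.3 -0.5 -0.5] q6 0.93 phi,r -73.72326536474736 0.13839157290278697
[0.039,-0.007,0.368,-0.004,0.006,-0.003,0],
```

View pics/b_scene.png

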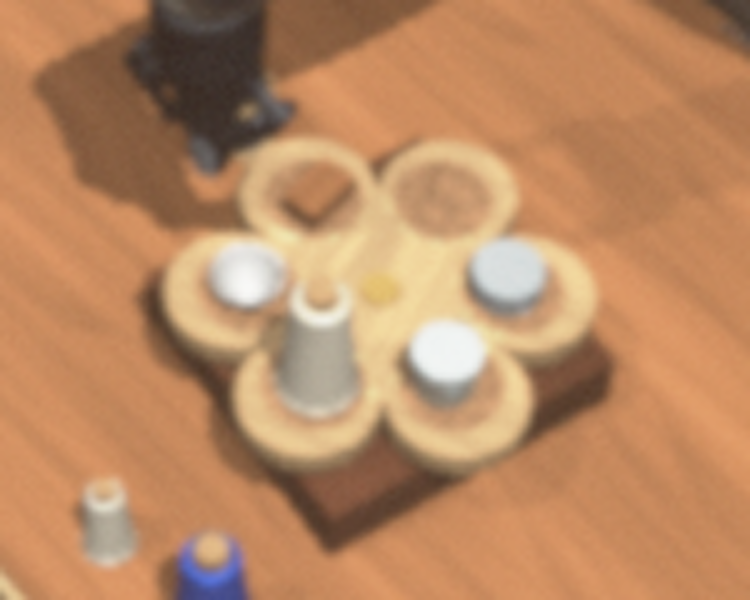

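View pics/b_top.png

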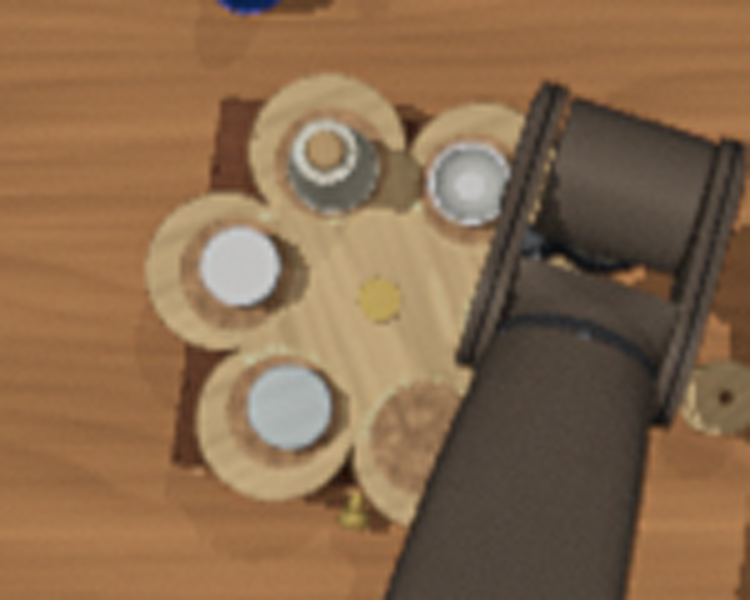

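```bash
python3 -m crank '[[0,0,0,0,0,0,0],[0,0,0,0,0,0,0]]'; python3 -c "
from plan import *
rows(arc([-71.5],z=.07))"
```

```text
time: 5.3
eef_pos: [0.5843, -0.0855, 0.133]
tcp_rot: [0.987, 0.159, 0.002, 0.001]
contact_force: [-0.7, 0.1, 0.9]
opening: -0.001
psi 18.312112274847745 F [-0.7  0.1  0.9] q6 0.93 phi,r -71.71936592163033 0.13985014008359295
[0.002,-0.020,0.420,0.001,-0.002,-0.002,0],
```

```bash
python3 -m crank '[[0,-0.01,0.08,0,0,0,0],[0,-0.01,0.16,0,0,0,0],[0,-0.01,0.24,0,0,0,0],[0,-0.01,0.32,0,0,0,0],[0,-0.01,0.38,0,0,0,0],[0,-0.01,0.41,0,0,0,0],[0,-0.01,0.41,0,0,0,0],[0,-0.01,0.41,0,0,0,0]]'; python3 -c "
from plan import *
rows(arc([-71.5,-70.5,-69,-67,-64,-61,-58,-54,-50,-46,-42,-38]))
for n in ['scene']:
    p=imaging.read_camera(n); x,y=proj(p,[[.54,.047,.07]])[0].astype(int)
    cv2.imwrite(f'pics/c_{n}.png',cv2.resize(p['pixels'][y-60:y+60,x-75:x+75,::-1],(750,600),interpolation=cv2.INTER_CUBIC))
"
```

```text
time: 6.1
eef_pos: [0.583, -0.0833, 0.0696]
tcp_rot: [0.987, 0.159, 0.0, 0.0]
contact_force: [0.5, 0.4, -0.1]
opening: 0.0
psi 18.342686141186636 F [ 0.5  0.4 -0.1] q6 0.94 phi,r -71.94793732411225 0.13737315800553151
[0.007,-0.002,-0.003,0.000,-0.000,-0.002,0],[0.023,-0.003,-0.003,0.000,-0.000,-0.013,0],[0.047,-0.003,-0.003,0.000,-0.000,-0.030,0],[0.079,-0.005,-0.003,0.000,-0.000,-0.052,0],[0.126,-0.011,-0.003,0.000,-0.000,-0.085,0],[0.174,-0.018,-0.003,0.000,-0.000,-0.118,0],[0.220,-0.028,-0.003,0.000,-0.000,-0.152,0],[0.282,-0.046,-0.003,0.000,-0.000,-0.196,0],[0.342,-0.067,-0.003,0.000,-0.000,-0.241,0],[0.400,-0.093,-0.003,0.000,-0.000,-0.285,0],[0.457,-0.122,-0.003,0.000,-0.000,-0.330,0],[0.511,-0.156,-0.003,0.000,-0.000,-0.374,0],
```

View pics/c_scene.png

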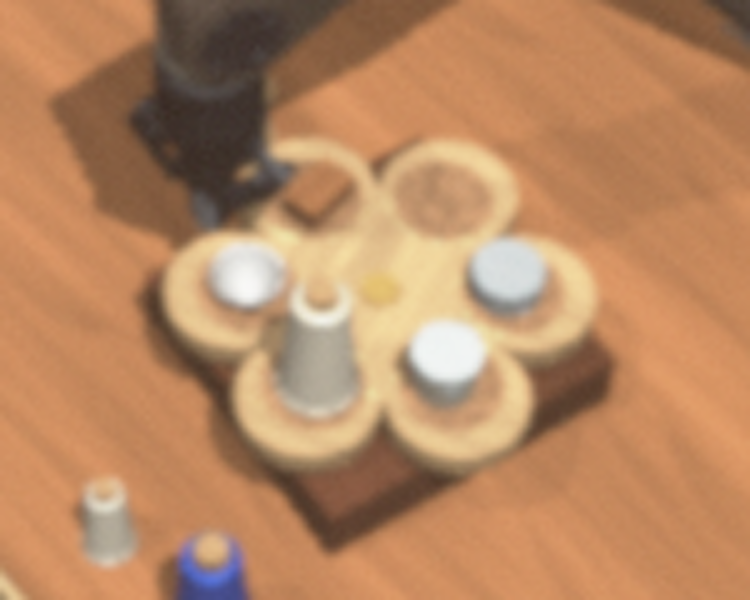

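The fingers stand in the notch without contact. Now I'll push.

```bash
python3 -m crank '[[0.007,-0.002,0,0,0,-0.002,0],[0.023,-0.003,0,0,0,-0.013,0],[0.047,-0.003,0,0,0,-0.03,0],[0.079,-0.005,0,0,0,-0.052,0],[0.126,-0.011,0,0,0,-0.085,0],[0.174,-0.018,0,0,0,-0.118,0],[0.22,-0.028,0,0,0,-0.152,0],[0.282,-0.046,0,0,0,-0.196,0],[0.342,-0.067,0,0,0,-0.241,0],[0.39,-0.089,0,0,0,-0.278,0],[0.42,-0.104,0,0,0,-0.305,0],[0.42,-0.104,0,0,0,-0.305,0]]'; python3 -c "
from plan import *
rows(arc([-44,-42,-39,-36,-33,-29,-25,-21,-17,-13,-10,-10]))
for n in ['scene']:
    p=imaging.read_camera(n); x,y=proj(p,[[.54,.047,.07]])[0].astype(int)
    cv2.imwrite(f'pics/d_{n}.png',cv2.resize(p['pixels'][y-60:y+60,x-75:x+75,::-1],(750,600),interpolation=cv2.INTER_CUBIC))
"
```

```text
time: 7.35
eef_pos: [0.6382, -0.0481, 0.0694]
tcp_rot: [0.921, 0.39, 0.0, 0.0]
contact_force: [0.7, -0.7, 0.6]
opening: 0.003
psi 45.89819690118934 F [ 0.7 -0.7  0.6] q6 0.54 phi,r -44.26619612037671 0.136624812767515
[0.004,0.003,-0.004,0.000,-0.000,-0.001,0],[0.036,0.002,-0.004,0.000,-0.000,-0.023,0],[0.084,-0.001,-0.004,0.000,-0.000,-0.057,0],[0.131,-0.007,-0.004,0.000,-0.000,-0.090,0],[0.178,-0.015,-0.004,0.000,-0.000,-0.123,0],[0.241,-0.029,-0.004,0.000,-0.000,-0.168,0],[0.302,-0.048,-0.004,0.000,-0.000,-0.212,0],[0.361,-0.071,-0.004,0.000,-0.000,-0.257,0],[0.419,-0.098,-0.004,0.000,-0.000,-0.301,0],[0.474,-0.129,-0.004,0.000,-0.000,-0.346,0],[0.515,-0.155,-0.004,0.000,-0.000,-0.379,0],[0.515,-0.155,-0.004,0.000,-0.000,-0.379,0],
```

View pics/d_scene.png

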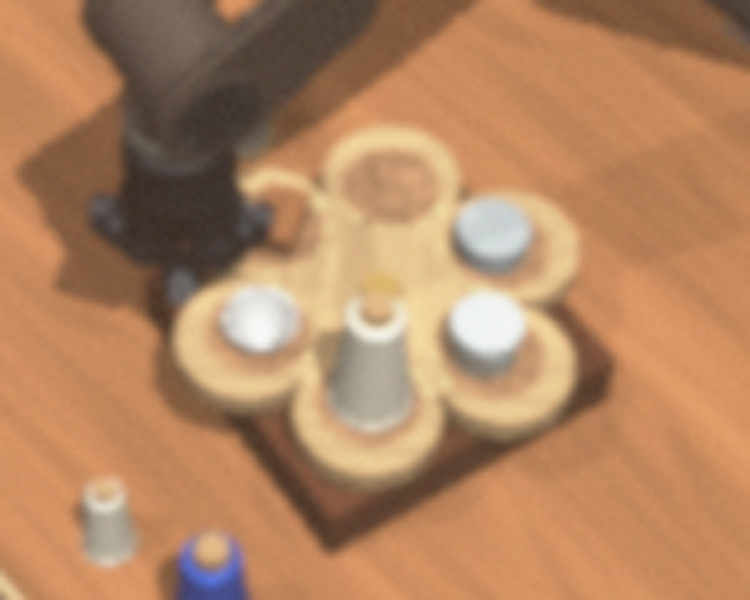

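The tray is following and the things on it are steady. Before the next arc I'll check clearance to the blue and small cones.

```bash
python3 -c "
from plan import *
p=imaging.read_camera('top')
for z in (.052,.035):
  for d in finder.pinpoint('cone_center',p):
    X=unproj(p,d['location'],z)[:2]; print(z,d['confidence'],X,np.hypot(*(X-c)),np.degrees(np.arctan2(*(X-c)[::-1])))
"
python3 -m crank '[[0.01,0.003,0,0,0,-0.005,0],[0.036,0.002,0,0,0,-0.023,0],[0.084,-0.001,0,0,0,-0.057,0],[0.131,-0.007,0,0,0,-0.09,0],[0.178,-0.015,0,0,0,-0.123,0],[0.241,-0.029,0,0,0,-0.168,0],[0.302,-0.048,0,0,0,-0.212,0],[0.361,-0.071,0,0,0,-0.257,0],[0.419,-0.098,0,0,0,-0.301,0],[0.474,-0.129,0,0,0,-0.346,0],[0.515,-0.155,0,0,0,-0.379,0],[0.515,-0.155,0,0,0,-0.379,0]]'; python3 -c "
from plan import *
rows(arc([-8,-5,-2,1,5,9,13,17,21,24,25,25]))
for n in ['scene']:
    p=imaging.read_camera(n); x,y=proj(p,[[.54,.047,.07]])[0].astype(int)
    cv2.imwrite(f'pics/e_{n}.png',cv2.resize(p['pixels'][y-60:y+60,x-75:x+75,::-1],(750,600),interpolation=cv2.INTER_CUBIC))
"
```

```text
0.052 0.76 [0.75636065 0.13132724] 0.23173169543445463 21.26030824477702
0.052 0.56 [0.6135466  0.10875314] 0.09553488358258246 40.03485213285663
0.052 0.43 [0.77164972 0.04490592] 0.23126211461559731 -0.5931488617943373
0.035 0.76 [0.75963333 0.13271587] 0.23528519387007588 21.286469826558008
0.035 0.56 [0.61524246 0.10989253] 0.09756648964048488 39.90654197657224
0.035 0.43 [0.77509121 0.04534038] 0.23469938856453398 -0.47839698825399346
time: 8.75
eef_pos: [0.6749, 0.0239, 0.0693]
tcp_rot: [0.766, 0.643, 0.0, -0.0]
contact_force: [0.4, -0.2, -0.2]
opening: 0.001
psi 80.00220892234456 F [ 0.4 -0.2 -0.2] q6 0.06 phi,r -9.857775076797735 0.1365512124914454
[0.030,0.002,-0.004,0.000,-0.000,-0.022,0],[0.077,-0.000,-0.004,0.000,-0.000,-0.056,0],[0.125,-0.006,-0.004,0.000,-0.000,-0.089,0],[0.172,-0.014,-0.004,0.000,-0.000,-0.122,0],[0.234,-0.028,-0.004,0.000,-0.000,-0.167,0],[0.295,-0.047,-0.004,0.000,-0.000,-0.211,0],[0.355,-0.070,-0.004,0.000,-0.000,-0.256,0],[0.412,-0.097,-0.004,0.000,-0.000,-0.300,0],[0.468,-0.127,-0.004,0.000,-0.000,-0.344,0],[0.508,-0.153,-0.004,0.000,-0.000,-0.378,0],[0.522,-0.162,-0.004,0.000,-0.000,-0.389,0],[0.522,-0.162,-0.004,0.000,-0.000,-0.389,0],
```

View pics/e_scene.png

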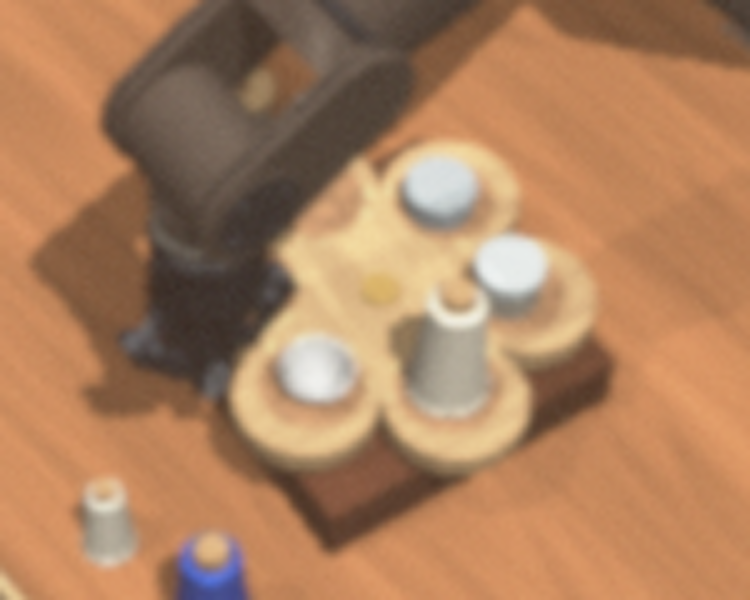

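```bash
python3 -c "
from plan import *
p=imaging.read_camera('scene'); x,y=proj(p,[[.54,.047,.07]])[0].astype(int)
o=cv2.resize(p['pixels'][y-60:y+60,x-75:x+75,::-1],(750,600),interpolation=cv2.INTER_CUBIC)
u=np.array([np.cos(np.radians(-10)),np.sin(np.radians(-10))])
for z,col in ((.1,(0,255,0)),(.12,(255,255,0)),(.14,(0,0,255))):
  for r in (.137,.18,.19,.2):
    q=(proj(p,[[*(c+r*u),z]])[0]-[x-75,y-60]+.5)*5; cv2.circle(o,tuple(q.astype(int)),3,col,-1)
# blue cone top
for z in (.08,.104,.12):
    q=(proj(p,[[.757,.132,z]])[0]-[x-75,y-60]+.5)*5; print(z,q)
cv2.imwrite('pics/k.png',o[150:]); print(proj(p,[[.757,.132,0],[.757,.132,.104]]))
"
```

```text
0.08 [220.58086861 556.3983588 ]
0.104 [220.28116327 537.38911476]
0.12 [220.07705695 524.43879903]
[[316.80546501 264.77525868]
 [316.55623265 248.97782295]]
```

View pics/k.png

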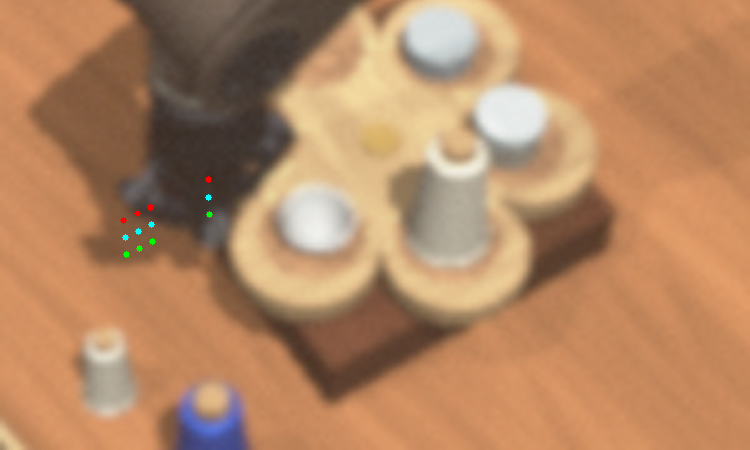

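The knuckles are at z≥0.14 and the blue cone's top is about 0.107, so it passes clear. I'll continue.

```bash
python3 -m crank '[[0.03,0.002,0,0,0,-0.022,0],[0.077,0,0,0,0,-0.056,0],[0.125,-0.006,0,0,0,-0.089,0],[0.172,-0.014,0,0,0,-0.122,0],[0.234,-0.028,0,0,0,-0.167,0],[0.295,-0.047,0,0,0,-0.211,0],[0.355,-0.07,0,0,0,-0.256,0],[0.412,-0.097,0,0,0,-0.3,0],[0.468,-0.127,0,0,0,-0.344,0],[0.508,-0.153,0,0,0,-0.378,0],[0.522,-0.162,0,0,0,-0.389,0],[0.522,-0.162,0,0,0,-0.389,0]]'; python3 -c "
from plan import *
rows(arc([27,30,33,36,40,44,48,52,55,58,59,59]))
for n in ['scene']:
    p=imaging.read_camera(n); x,y=proj(p,[[.54,.047,.07]])[0].astype(int)
    cv2.imwrite(f'pics/f_{n}.png',cv2.resize(p['pixels'][y-60:y+60,x-75:x+75,::-1],(750,600),interpolation=cv2.INTER_CUBIC))
"
```

```text
time: 10.05
eef_pos: [0.6644, 0.1045, 0.0693]
tcp_rot: [0.538, 0.843, -0.0, -0.0]
contact_force: [0.2, 0.4, 0.1]
opening: 0.004
psi 114.91819892500173 F [0.2 0.4 0.1] q6 -0.43 phi,r 24.777402232020034 0.13657749609180111
[0.035,0.002,-0.004,-0.000,-0.000,-0.023,0],[0.083,-0.001,-0.004,-0.000,-0.000,-0.056,0],[0.131,-0.006,-0.004,-0.000,-0.000,-0.090,0],[0.178,-0.014,-0.004,-0.000,-0.000,-0.123,0],[0.240,-0.029,-0.004,-0.000,-0.000,-0.168,0],[0.301,-0.047,-0.004,-0.000,-0.000,-0.212,0],[0.360,-0.070,-0.004,-0.000,-0.000,-0.256,0],[0.418,-0.097,-0.004,-0.000,-0.000,-0.301,0],[0.460,-0.120,-0.004,-0.000,-0.000,-0.334,0],[0.501,-0.145,-0.004,-0.000,-0.000,-0.368,0],[0.514,-0.154,-0.004,-0.000,-0.000,-0.379,0],[0.514,-0.154,-0.004,-0.000,-0.000,-0.379,0],
```

View pics/f_scene.png

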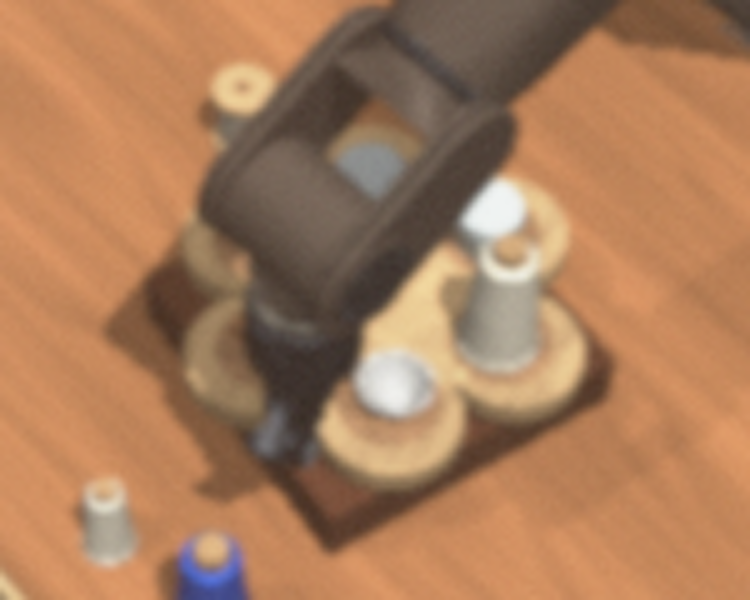

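```bash
python3 -m crank '[[0.035,0.002,0,0,0,-0.023,0],[0.083,-0.001,0,0,0,-0.056,0],[0.131,-0.006,0,0,0,-0.09,0],[0.178,-0.014,0,0,0,-0.123,0],[0.24,-0.029,0,0,0,-0.168,0],[0.301,-0.047,0,0,0,-0.212,0],[0.36,-0.07,0,0,0,-0.256,0],[0.418,-0.097,0,0,0,-0.301,0],[0.46,-0.12,0,0,0,-0.334,0],[0.501,-0.145,0,0,0,-0.368,0],[0.514,-0.154,0,0,0,-0.379,0],[0.514,-0.154,0,0,0,-0.379,0]]'; python3 -c "
from plan import *
rows(arc([61,63,65,67,69,71,72,73,74,74,74]))
for n in ['scene','top']:
    p=imaging.read_camera(n); x,y=proj(p,[[.54,.047,.07]])[0].astype(int)
    cv2.imwrite(f'pics/g_{n}.png',cv2.resize(p['pixels'][y-60:y+60,x-75:x+75,::-1],(750,600),interpolation=cv2.INTER_CUBIC))
"
```

```text
time: 11.3
eef_pos: [0.6109, 0.1647, 0.0693]
tcp_rot: [0.267, 0.964, -0.0, -0.0]
contact_force: [0.6, 0.4, 0.3]
opening: 0.003
psi 149.02717002064284 F [0.6 0.4 0.3] q6 -0.93 phi,r 59.02504081069199 0.13689536114258558
[0.031,0.000,-0.005,-0.000,-0.000,-0.022,0],[0.063,-0.001,-0.005,-0.000,-0.000,-0.044,0],[0.095,-0.004,-0.005,-0.000,-0.000,-0.066,0],[0.127,-0.008,-0.005,-0.000,-0.000,-0.089,0],[0.158,-0.013,-0.005,-0.000,-0.000,-0.111,0],[0.190,-0.019,-0.005,-0.000,-0.000,-0.133,0],[0.205,-0.023,-0.005,-0.000,-0.000,-0.144,0],[0.221,-0.026,-0.005,-0.000,-0.000,-0.155,0],[0.236,-0.030,-0.005,-0.000,-0.000,-0.166,0],[0.236,-0.030,-0.005,-0.000,-0.000,-0.166,0],[0.236,-0.030,-0.005,-0.000,-0.000,-0.166,0],
```

View pics/g_scene.png

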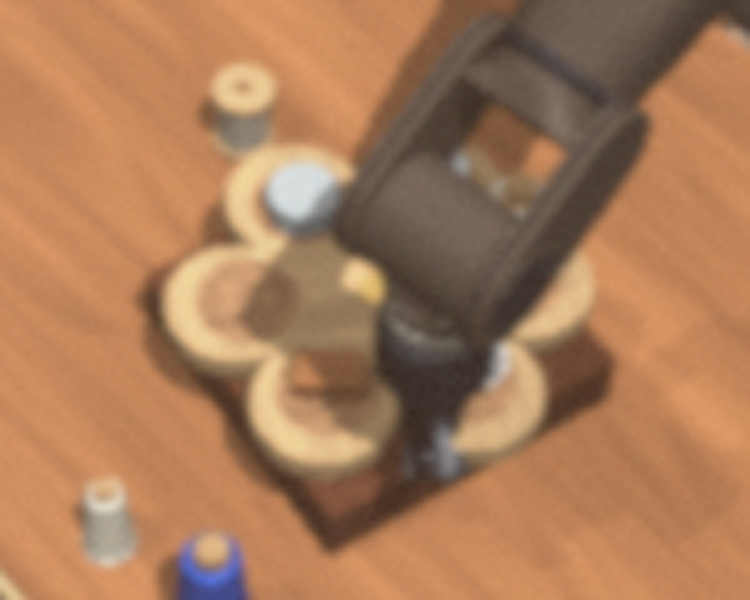

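View pics/g_top.png

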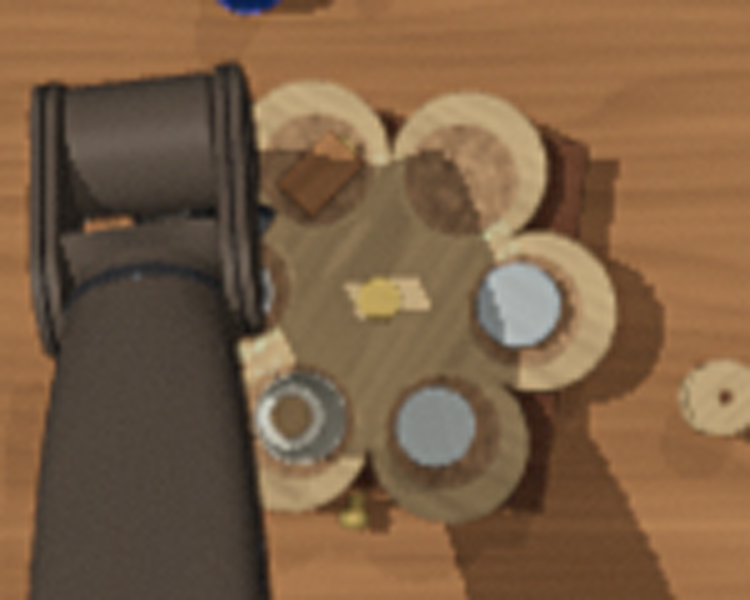

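Top view: the cone, near (300,415), is at about 147° and everything is upright. I'll push slowly to 74°, then measure.

```bash
python3 -m crank '[[0.031,0,0,0,0,-0.022,0],[0.063,-0.001,0,0,0,-0.044,0],[0.095,-0.004,0,0,0,-0.066,0],[0.127,-0.008,0,0,0,-0.089,0],[0.158,-0.013,0,0,0,-0.111,0],[0.19,-0.019,0,0,0,-0.133,0],[0.205,-0.023,0,0,0,-0.144,0],[0.221,-0.026,0,0,0,-0.155,0],[0.236,-0.03,0,0,0,-0.166,0],[0.236,-0.03,0,0,0,-0.166,0]]'; cat > ang.py <<'E'
from fit import *
import sys
# tray angle from top picture: fit on color/mask, masking robot (dark)
c=np.array([.5404,.0473]); a0=float(sys.argv[1])
p=imaging.read_camera('top')
L=finder.masks_of('tray',p); print([(round(d['confidence'],2),int(d['pixels'].sum())) for d in L])
near=proj(p,[[*c,.08]])[0]
d=best('tray',p,near)
f=d['pixels'].astype(np.uint8)
C=finder.masks_of('cone_center',p)
cs=[]
for n in ['top','scene']:
    q=p if n=='top' else imaging.read_camera('scene')
    for e in finder.pinpoint('cone_center',q):
        X=unproj(q,e['location'],.139)[:2]-c
        if .06<np.hypot(*X)<.12: print(n,'cone',round(e['confidence'],2),np.round(np.hypot(*X),3),round(np.degrees(np.arctan2(X[1],X[0])),1))
    x,y=proj(q,[[.54,.047,.07]])[0].astype(int)
    o=cv2.resize(q['pixels'][y-60:y+60,x-75:x+75,::-1],(750,600),interpolation=cv2.INTER_CUBIC)
    def dr(P,col,cl=True): cv2.polylines(o,[np.round((proj(q,P)-[x-75,y-60]+.5)*5).astype(int)],cl,col,1)
    T=tray_poly(c,np.radians(a0)); dr(np.c_[T,np.full(360,.087)],(0,255,0))
    u=np.array([np.cos(np.radians(a0)),np.sin(np.radians(a0))]); X=c+.09*u
    t=np.linspace(0,2*np.pi,40); 
    dr(np.c_[X[0]+.029*np.cos(t),X[1]+.029*np.sin(t),np.full(40,.087)],(0,0,255))
    dr(np.c_[X[0]+.019*np.cos(t),X[1]+.019*np.sin(t),np.full(40,.185)],(0,0,255))
    cv2.imwrite(f'pics/ang_{n}_{sys.argv[2]}.png',o)
E
python3 ang.py 162 1; python3 -c "
from plan import *
rows(arc([74]))"
```

```text
time: 12.4
eef_pos: [0.5782, 0.1789, 0.0693]
tcp_rot: [0.139, 0.99, -0.0, -0.0]
contact_force: [0.5, 0.2, 0.2]
opening: -0.003
[(0.89, 4129)]
top cone 0.6 0.084 159.1
top cone 0.43 0.079 105.5
psi 163.95194430949542 F [-0.2  0.  -0. ] q6 -1.16 phi,r 73.88450917601398 0.13693852972543305
[0.002,0.000,-0.005,-0.000,-0.000,-0.001,0],
```

View pics/ang_top_1.png

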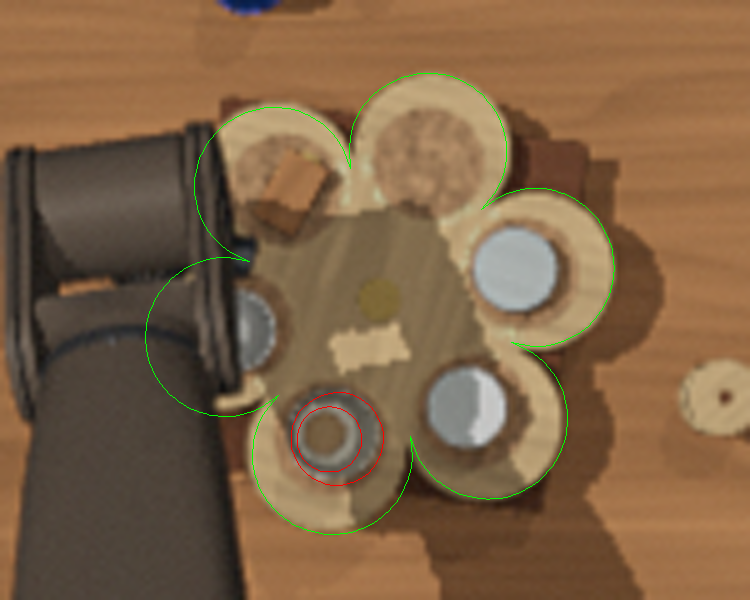

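The overlay at 162° fits the tray. I need about 10° more, so I'll push to 83°, then measure before the last bit.

```bash
python3 -c "
from plan import *
rows(arc([75,76,77.5,79,80.5,81.5,82.5,83,83.3,83.3]))"
```

```text
psi 163.95194430949542 F [-0.2  0.  -0. ] q6 -1.16 phi,r 73.88450917601398 0.13693852972543305
[0.018,0.000,-0.005,-0.000,-0.000,-0.012,0],[0.034,-0.000,-0.005,-0.000,-0.000,-0.023,0],[0.058,-0.001,-0.005,-0.000,-0.000,-0.039,0],[0.081,-0.003,-0.005,-0.000,-0.000,-0.056,0],[0.105,-0.006,-0.005,-0.000,-0.000,-0.073,0],[0.121,-0.008,-0.005,-0.000,-0.000,-0.084,0],[0.137,-0.010,-0.005,-0.000,-0.000,-0.095,0],[0.145,-0.011,-0.005,-0.000,-0.000,-0.101,0],[0.149,-0.012,-0.005,-0.000,-0.000,-0.104,0],[0.149,-0.012,-0.005,-0.000,-0.000,-0.104,0],
```

```bash
python3 -m crank '[[0.018,0,0,0,0,-0.012,0],[0.034,0,0,0,0,-0.023,0],[0.058,-0.001,0,0,0,-0.039,0],[0.081,-0.003,0,0,0,-0.056,0],[0.105,-0.006,0,0,0,-0.073,0],[0.121,-0.008,0,0,0,-0.084,0],[0.137,-0.01,0,0,0,-0.095,0],[0.145,-0.011,0,0,0,-0.101,0],[0.149,-0.012,0,0,0,-0.104,0],[0.149,-0.012,0,0,0,-0.104,0]]'; python3 ang.py 171.5 2
cat > cone.py <<'E'
from fit import *
c=np.array([.5404,.0473])
def sil(p,X):
    m=np.zeros((400*S,640*S),np.uint8); t=np.linspace(0,2*np.pi,48)
    pts=[]
    for z,r in ((.087,.029),(.185,.019),(.191,.012)): pts.append(proj(p,np.c_[X[0]+r*np.cos(t),X[1]+r*np.sin(t),np.full(48,z)]))
    cv2.fillConvexPoly(m,np.round(cv2.convexHull(np.vstack(pts).astype(np.float32)).reshape(-1,2)*S+S/2-.5).astype(np.int32),1)
    return small(m)
import sys
a=np.radians(float(sys.argv[1])); X0=c+.09*np.array([np.cos(a),np.sin(a)])
T=[]
for n in ['top','scene']:
    p=imaging.read_camera(n); q=proj(p,[[*X0,.139]])[0]
    L=[d for d in finder.masks_of('cone_center',p) if np.hypot((d['extent'][0]+d['extent'][2])/2-q[0],(d['extent'][1]+d['extent'][3])/2-q[1])<15]
    if not L: print(n,'none'); continue
    T.append((p,L[0]['pixels'].astype(float),n))
    print(n,L[0]['confidence'],L[0]['pixels'].sum())
def fitx(T):
    f=lambda v:sum(np.abs(sil(p,v)-m).sum() for p,m,_ in T)
    r=minimize(f,X0,method='Nelder-Mead',options=dict(initial_simplex=X0+np.array([[0,0],[.008,0],[0,.008]]),xatol=1e-4,fatol=.2))
    d=r.x-c; print([t[2] for t in T],r.x,r.fun,'r',np.hypot(*d),'ang',np.degrees(np.arctan2(d[1],d[0])))
for t in T: fitx([t])
if len(T)>1: fitx(T)
E
python3 cone.py 171
```

```text
time: 13.75
eef_pos: [0.5564, 0.1834, 0.0693]
tcp_rot: [0.058, 0.998, 0.0, -0.0]
contact_force: [0.2, 0.3, 0.0]
opening: 0.0
[(0.65, 4159)]
top cone 0.48 0.088 171.6
scene cone 0.47 0.085 169.5
top 0.65 207
scene none
['top'] [0.45238226 0.06271834] 67.875 r 0.08935797860439121 ang 170.06413527466768
```

View pics/ang_top_2.png

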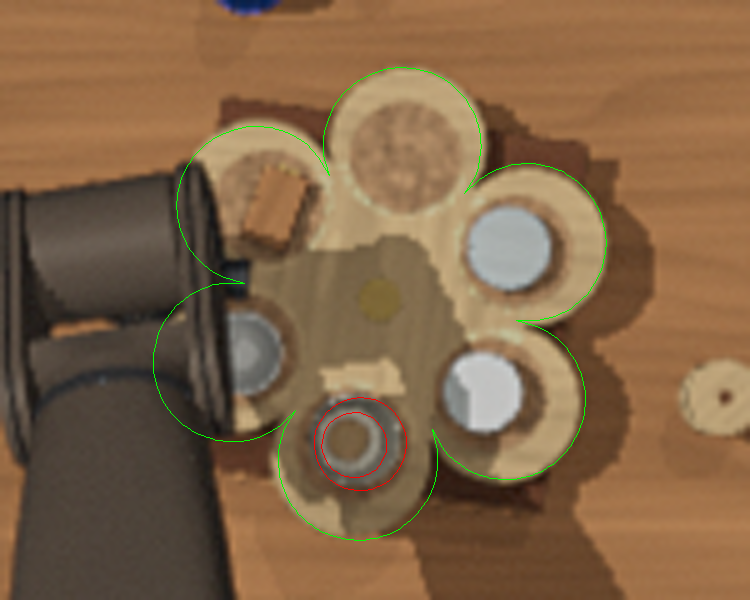

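The tray is at about 171.3° and the cone at about 170–171°, against a target of about 171.7°. One small nudge of about 0.8°, then a small release, and straight up.

```bash
python3 -m crank '[[0.006,0,0,0,0,-0.004,0],[0.013,0,0,0,0,-0.009,0],[0.013,0,0,0,0,-0.009,0],[0.005,0,0,0,0,-0.005,0],[-0.012,0,0,0,0,0,0],[-0.018,0,0,0,0,0,0],[-0.018,0,-0.1,0,0,0,0],[-0.018,0,-0.3,0,0,0,0],[-0.018,0,-0.55,0,0,0,0],[-0.018,0,-0.8,0,0,0,0],[-0.018,0,-1,0,0,0,0],[-0.018,0,-1,0,0,0,0]]'; python3 ang.py 172 3
```

```text
time: 15.5
eef_pos: [0.5623, 0.1836, 0.2271]
tcp_rot: [0.058, 0.998, 0.001, 0.006]
contact_force: [0.8, -0.4, 1.0]
opening: 0.002
[(0.86, 4450)]
top cone 0.76 0.086 174.9
scene cone 0.66 0.075 -48.7
scene cone 0.58 0.092 166.0
```

```bash
python3 -m crank '[[0,-0.2,0,0,0,0,0],[0,-0.5,0,0,0,0,0],[0,-0.8,0,0,0,0,0],[0,-1,0,0,0,0,0],[0,-1,0,0,0,0,0]]';python3 -m crank '[[-0.2,-0.2,0,0,0,0,0],[-0.4,-0.5,0,0,0,0,0],[-0.6,-0.8,0,0,0,0,0],[-0.8,-1,0,0,0,0,0],[-1,-1,0,0,0,0,0],[-1,-1,0,0,0,0,0]]'; python3 ang.py 172 4; python3 cone.py 171; python3 meas.py z 172
```

```text
time: 16.35
eef_pos: [0.541, 0.0311, 0.2183]
tcp_rot: [0.06, 0.998, -0.0, -0.001]
contact_force: [-0.3, 0.3, 0.5]
opening: 0.002
time: 16.95
eef_pos: [0.6754, -0.1332, 0.2172]
tcp_rot: [0.059, 0.998, 0.001, -0.001]
contact_force: [-1.5, 0.7, -0.5]
opening: -0.001
[(0.8, 3775), (0.49, 164)]
top cone 0.69 0.093 170.6
scene cone 0.92 0.084 167.3
top 0.82 269
scene 0.83 391
['top'] [0.45404601 0.06444163] 16.6875 r 0.08803889924986458 ang 168.77249922788627
['scene'] [0.45030159 0.06260002] 31.25 r 0.09138825555690434 ang 170.36228424913855
['top', 'scene'] [0.45326759 0.06407855] 57.0 r 0.08873317203359563 ang 169.10032405323074
scene tray (0.68, 155, [365.7, 199.4, 381.3, 209.3])
scene drawer_box (0.89, 777, [301.4, 194.1, 394.7, 249.7])
scene cone None
top tray None
top drawer_box (0.67, 397, [267.3, 185.5, 337.7, 267.5])
top cone (0.72, 264, [291.0, 244.9, 308.5, 266.5])
tray [0.41164044 0.00452928] 114.74559157954394 3649.0625
box [ 0.39826574 -0.00629004] -6.900750755204044 1984.0
scene cone_center 0.54 r 0.064 ang 57.8
scene jar 0.65 r 0.076 ang -10.6
top cone_center 0.69 r 0.074 ang 54.3
top jar 0.48 r 0.077 ang -7.6
```

I misjudged the tool-y sign: the retreat went over the tray, at 0.217 m, so clear of everything. I'll check the pictures.

View pics/ang_top_4.png

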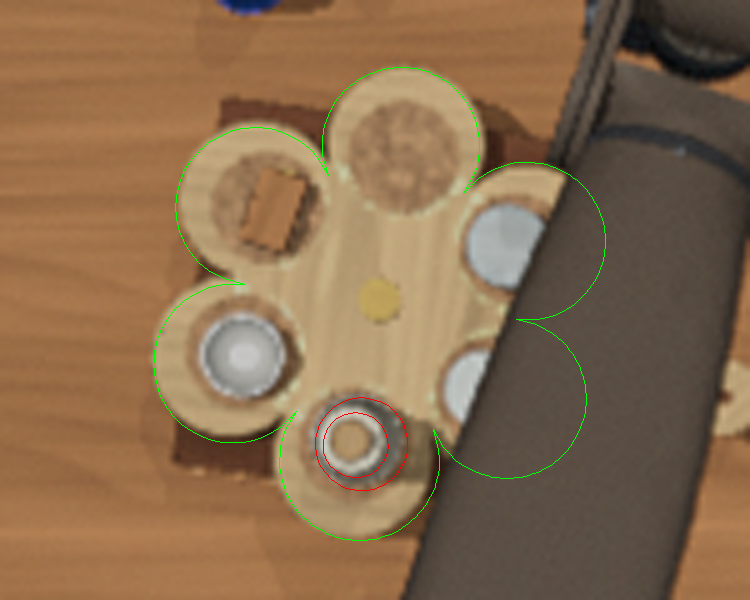

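View pics/ang_scene_4.png

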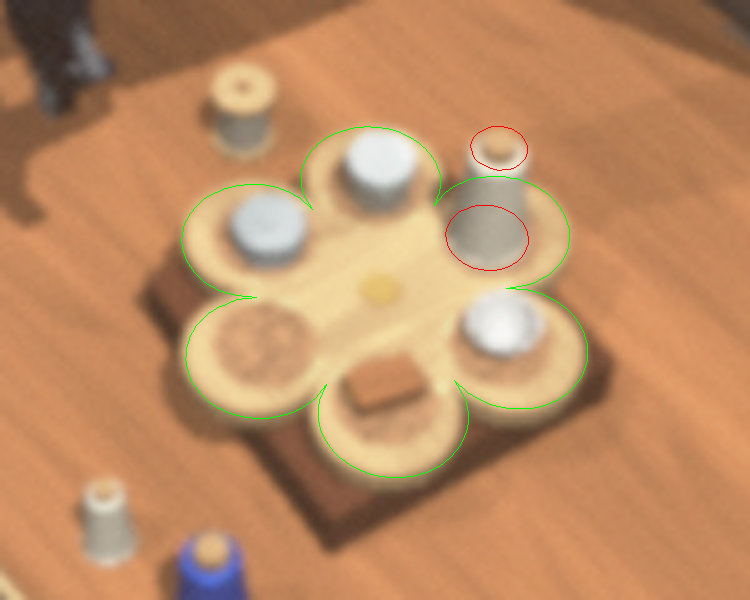

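```bash
python3 -m crank '[[0,-0.2,0,0,0,0,0],[0,-0.5,0,0,0,0,0],[0,-0.8,0,0,0,0,0],[0.2,-1,0,0,0,0,0],[0.5,-1,0,0,0,0,0],[0.5,-1,0,0,0,0,0]]';python3 -m crank '[[0.2,-0.2,0,0,0,0,0],[0.4,-0.5,0,0,0,0,0],[0.6,-0.8,0,0,0,0,0],[0.8,-1,0,0,0,0,0],[1,-1,0,0,0,0,0],[1,-1,0,0,0,0,0]]'; python3 ang.py 171 5; python3 cone.py 171; sed -i 's/c0=np.array(\[.543,.045\])/c0=np.array([.5404,.0473])/' meas.py; python3 meas.py y 171
```

```text
time: 19.0
eef_pos: [0.5756, -0.2719, 0.2159]
tcp_rot: [0.06, 0.998, 0.002, -0.004]
contact_force: [-0.3, 0.2, -0.2]
opening: -0.003
time: 19.6
eef_pos: [0.4124, -0.4051, 0.2194]
tcp_rot: [0.06, 0.998, 0.0, -0.0]
contact_force: [0.1, -0.2, 0.6]
opening: 0.001
[(0.7, 4617)]
top cone 0.61 0.088 168.6
scene cone 0.87 0.092 164.5
top 0.57 263
scene 0.76 323
['top'] [0.45317882 0.06168966] 17.625 r 0.08840020240380522 ang 170.63178635100752
['scene'] [0.44932836 0.06213301] 60.9375 r 0.09227167173827237 ang 170.74935649263332
['top', 'scene'] [0.45227636 0.0625252 ] 82.3125 r 0.08942920409593504 ang 170.19772419525438
scene tray (0.78, 3162, [309.7, 166.9, 389.7, 241.2])
scene drawer_box (0.6, 791, [303.2, 174.5, 397.0, 252.5])
scene cone (0.9, 386, [362.3, 169.6, 381.1, 193.6])
top tray (0.96, 4441, [261.9, 180.8, 351.1, 275.2])
top drawer_box (0.95, 620, [265.2, 189.3, 346.2, 271.1])
top cone None
tray [0.53928415 0.04675937] 170.22348292094057 813.875
box [0.53684168 0.04405189] -7.917524812404158 149.8125
scene cone_center 0.57 r 0.089 ang 161.8
scene tin 0.54 r 0.095 ang -65.4
scene jar 0.72 r 0.076 ang -134.7
scene dish 0.42 r 0.091 ang 118.4
scene chalk 0.43 r 0.09 ang 47.0
top cone_center 0.49 r 0.09 ang 171.8
top cone_center 0.32 r 0.082 ang 113.3
top tin 0.6 r 0.087 ang -65.8
top jar 0.71 r 0.091 ang -129.0
top dish 0.7 r 0.089 ang 115.4
top chalk 0.7 r 0.091 ang 52.0
```

View pics/ang_top_5.png

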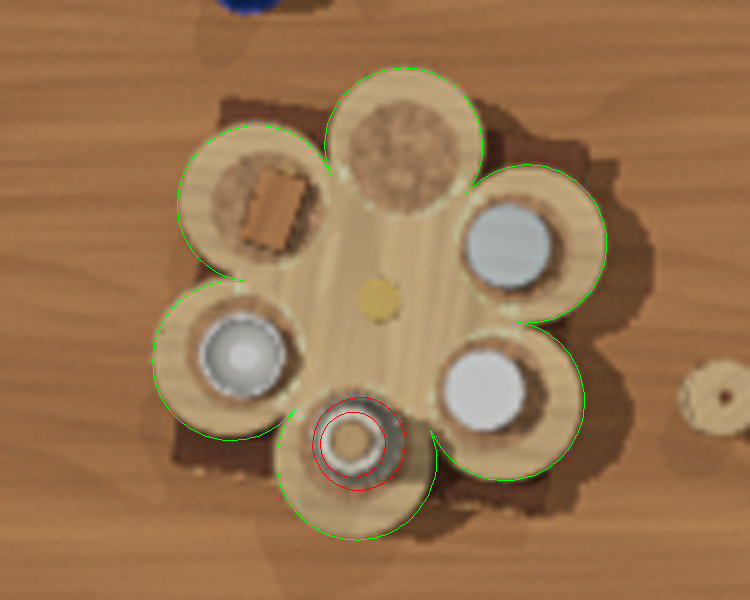

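```bash
python3 - <<'E'
from fit import *
c=np.array([.540,.047])
p=imaging.read_camera('top'); x0,y0=255,235; k=8
o=cv2.resize(p['pixels'][y0:y0+50,x0:x0+100,::-1],(800,400),interpolation=cv2.INTER_CUBIC)
def dr(P,col): cv2.polylines(o,[np.round((proj(p,P)-[x0,y0]+.5)*k).astype(int)],False,col,1)
for a,col in ((-8.3,(255,0,0)),(-7.3,(0,255,255))):
    a=np.radians(a);R=np.array([[np.cos(a),-np.sin(a)],[np.sin(a),np.cos(a)]])
    B=np.array([[1,1],[-1,1],[-1,-1],[1,-1]])*.12@R.T+c
    dr(np.c_[B,np.full(4,.055)],col)
    dr([[*c,.087],[*(c+R@[-.16,0]),.087]],col)
cv2.imwrite('pics/fr.png',o)
# sub-fit tray angle with fixed centre by gradient of mask in both views
s=imaging.read_camera('scene')
for n,q in (('top',p),('scene',s)):
    for t in range(1):
        d=best('tray',q,proj(q,[[*c,.08]])[0]); f=np.zeros((400,640),np.uint8)
        cs,_=cv2.findContours(d['pixels'].astype(np.uint8),cv2.RETR_EXTERNAL,cv2.CHAIN_APPROX_NONE); cv2.drawContours(f,cs,-1,1,-1)
        A=np.arange(166,177,.5); e=[min(np.abs(small(raster_tray(q,c+np.array(dd),np.radians(a)))-f).sum() for dd in ((0,0),(.001,0),(-.001,0),(0,.001),(0,-.001))) for a in A]
        i=int(np.argmin(e)); print(n,A[i],np.round(e[max(0,i-4):i+5]))
E
```

```text
top 170.0 [259. 211. 171. 150. 150. 166. 205. 253. 306.]
scene 170.0 [855. 839. 826. 814. 808. 808. 816. 832. 853.]
```

View pics/fr.png

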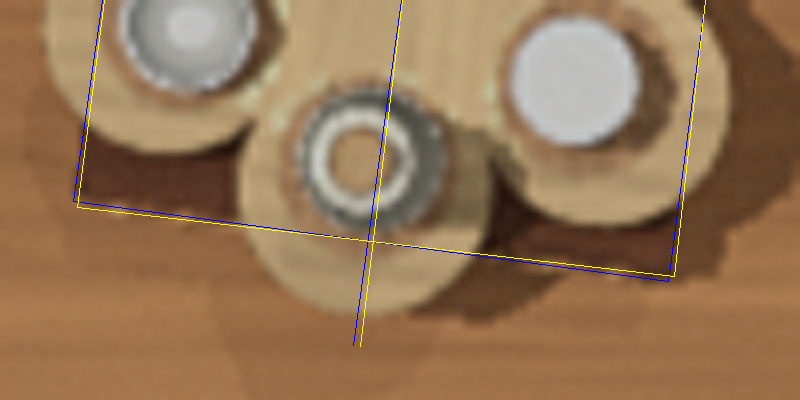

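Box yaw is about -8°, so the front is at 172°. The tray sits at about 170–170.5°, roughly 2° short. There is plenty of time, so I'll mend it from the tin/empty-lobe notch, now near -40°.

```bash
python3 -c "
from plan import *
rows([(.49,-.283,.2,192),(.567,-.16,.2,211)])"
```

```text
psi 173.32263418621272 F [ 0.2 -0.1 -0.6] q6 -2.4 phi,r -105.53958011823073 0.46858215430562516
[-0.404,0.860,0.129,-0.000,-0.000,-0.208,0],[-0.818,1.735,0.129,-0.000,-0.000,-0.419,0],
```

The wrist would come near its limit that way, so I'll turn back to ψ=50° instead (-123°), spread over three calls.

```bash
python3 -m crank '[[-0.08,0.17,0.02,0,0,0.09,0],[-0.16,0.34,0.05,0,0,0.18,0],[-0.24,0.52,0.07,0,0,0.27,0],[-0.32,0.69,0.1,0,0,0.36,0],[-0.4,0.86,0.12,0,0,0.45,0],[-0.4,0.86,0.12,0,0,0.45,0]]'; python3 -c "
from plan import *
rows([(.567,-.16,.2,91)])"
```

```text
time: 21.85
eef_pos: [0.4904, -0.2803, 0.2007]
tcp_rot: [0.399, 0.917, 0.001, -0.001]
contact_force: [0.3, -0.2, 0.6]
opening: -0.006
psi 132.93940382918905 F [ 0.3 -0.2  0.6] q6 -1.45 phi,r -98.67806372877891 0.3314294330638185
[0.239,0.920,0.006,0.000,-0.001,0.466,0],
```

```bash
python3 -m crank '[[0.05,0.18,0,0,0,0.09,0],[0.1,0.36,0,0,0,0.18,0],[0.14,0.55,0,0,0,0.27,0],[0.19,0.73,0,0,0,0.37,0],[0.24,0.92,0,0,0,0.466,0],[0.24,0.92,0,0,0,0.466,0]]'; python3 -c "
from plan import *
rows(arc([-40.5],r=.139,z=.2))"
```

```text
time: 22.45
eef_pos: [0.5673, -0.1612, 0.2015]
tcp_rot: [0.701, 0.714, 0.0, 0.0]
contact_force: [0.7, -0.8, -0.2]
opening: 0.004
psi 91.04416589447214 F [ 0.7 -0.8 -0.2] q6 -0.47 phi,r -82.64018946760521 0.21018255763966268
[0.778,0.539,0.011,0.000,-0.000,0.462,0],
```

```bash
python3 -m crank '[[0.16,0.11,0,0,0,0.09,0],[0.31,0.22,0,0,0,0.18,0],[0.47,0.32,0,0,0,0.27,0],[0.62,0.43,0,0,0,0.37,0],[0.778,0.539,0,0,0,0.462,0],[0.778,0.539,0,0,0,0.462,0],[0.778,0.539,0,0,0,0.462,0]]'; python3 -c "
from plan import *
rows(arc([-40.5],r=.138,z=.07))"
```

```text
time: 23.15
eef_pos: [0.6451, -0.0459, 0.2012]
tcp_rot: [0.908, 0.419, -0.0, 0.0]
contact_force: [-0.7, -0.6, 0.2]
opening: -0.001
psi 49.52618369066061 F [-0.7 -0.6  0.2] q6 0.48 phi,r -41.667670620273675 0.1401274767751028
[0.020,-0.014,0.874,0.000,0.001,0.000,0],
```

```bash
python3 -m crank '[[0.028,-0.012,0.1,0,0,0,0],[0.028,-0.012,0.3,0,0,0,0],[0.028,-0.012,0.5,0,0,0,0],[0.028,-0.012,0.6,0,0,0,0],[0.028,-0.012,0.7,0,0,0,0],[0.028,-0.012,0.78,0,0,0,0],[0.028,-0.012,0.84,0,0,0,0],[0.028,-0.012,0.874,0,0,0,0],[0.028,-0.012,0.874,0,0,0,0]]'; python3 ang.py 170.3 6; python3 -c "
from plan import *
rows(arc([-39.5,-38.5,-37.5,-37,-36.5]))"
```

```text
time: 24.05
eef_pos: [0.6465, -0.0405, 0.0699]
tcp_rot: [0.909, 0.417, -0.0, -0.0]
contact_force: [0.7, -0.4, 0.3]
opening: 0.005
[(0.79, 2192)]
top cone 0.64 0.088 167.9
scene cone 0.8 0.094 168.5
psi 49.305726425319214 F [ 1.2 -0.4 -0.2] q6 0.49 phi,r -39.48977089318162 0.13816083640433086
[-0.000,-0.008,0.006,0.001,-0.000,-0.013,0],[0.016,-0.008,0.006,0.001,-0.000,-0.024,0],[0.032,-0.009,0.006,0.001,-0.000,-0.035,0],[0.039,-0.009,0.006,0.001,-0.000,-0.041,0],[0.047,-0.010,0.006,0.001,-0.000,-0.047,0],
```

View pics/ang_top_6.png

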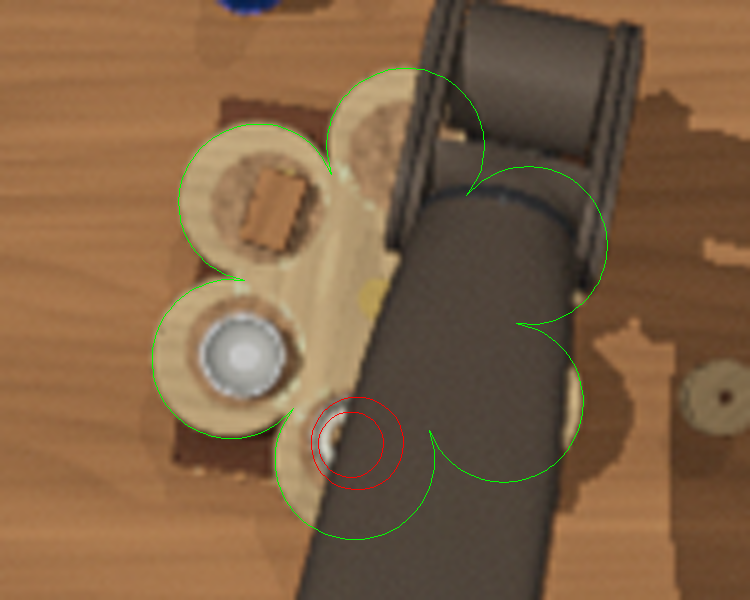

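The tray hasn't moved and fits 170.3°. I'll push to about -36.3°, ease back 1.5°, and rise.

```bash
python3 -m crank '[[0.01,-0.004,0,0,0,-0.015,0],[0.02,-0.006,0,0,0,-0.028,0],[0.032,-0.008,0,0,0,-0.035,0],[0.04,-0.009,0,0,0,-0.042,0],[0.047,-0.01,0,0,0,-0.047,0],[0.05,-0.01,0,0,0,-0.05,0],[0.05,-0.01,0,0,0,-0.05,0],[0.05,-0.01,0,0,0,-0.05,0]]'; python3 ang.py 172 7;  python3 -c "
from plan import *
rows(arc([-36.2]))"
```

```text
time: 25.2
eef_pos: [0.6504, -0.0339, 0.0702]
tcp_rot: [0.892, 0.452, -0.0, -0.0]
contact_force: [-0.7, 0.5, 0.6]
opening: 0.001
[(0.71, 162), (0.7, 2246)]
top cone 0.55 0.085 171.8
scene cone 0.58 0.092 169.3
psi 53.79934188193303 F [ 0.6 -1.2  0.1] q6 0.42 phi,r -36.435802050719886 0.13666958408634527
[0.004,0.002,0.001,-0.000,0.000,-0.000,0],
```

View pics/ang_top_7.png

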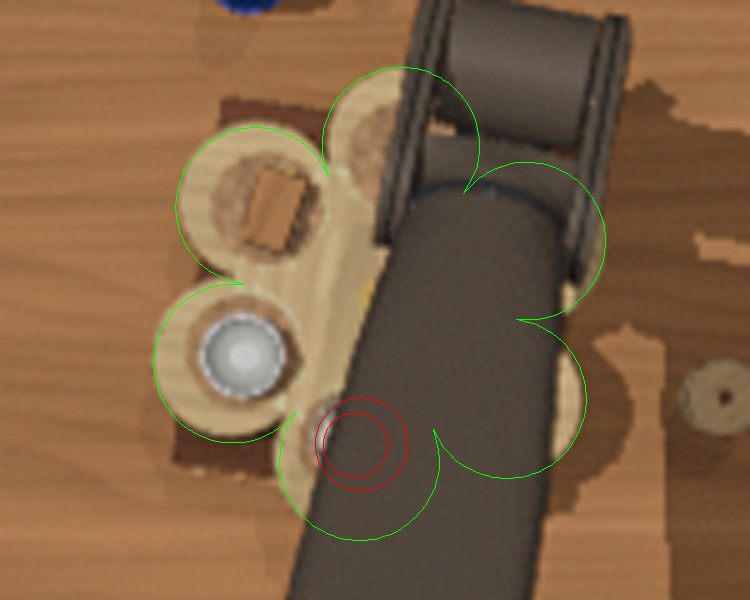

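The tray has hardly moved yet (dish still at (243,355)), so the fingers have only taken up the slack. I'll continue in small steps and track rotation by image registration.

```bash
cat > rot.py <<'E'
from h import *
import sys
c=np.array([.540,.047])
ref=cv2.imread('pics/ang_top_5.png',0)  # unobstructed, tray ~170.3
p=imaging.read_camera('top'); x,y=proj(p,[[.54,.047,.07]])[0].astype(int)
o=cv2.resize(p['pixels'][y-60:y+60,x-75:x+75,::-1],(750,600),interpolation=cv2.INTER_CUBIC)
cv2.imwrite(f'pics/rot_{sys.argv[1]}.png',o); g=cv2.cvtColor(o,cv2.COLOR_BGR2GRAY)
# patches at dish and chalk from the b/w ref
hub=(proj(p,[[*c,.087]])[0]-[x-75,y-60]+.5)*5
for nm,(u,v) in dict(dish=(243,355),chalk=(275,208)).items():
    r=cv2.cvtColor(cv2.imread('pics/rot_ref.png'),cv2.COLOR_BGR2GRAY) if nm and len(sys.argv)>2 else None
    if r is None: continue
    h=48; t=r[v-h:v+h,u-h:u+h]; s=g[v-h-30:v+h+30,u-h-30:u+h+30]
    best=(-1,)
    for a in np.arange(-4,8.1,.25):
        M=cv2.getRotationMatrix2D(tuple(map(float,hub)),a,1)
        w=cv2.warpAffine(r,M,(750,600)); mk=cv2.warpAffine(cv2.rectangle(np.zeros_like(r),(u-h,v-h),(u+h,v+h),255,-1),M,(750,600))>0
        cc=np.corrcoef(w[mk].astype(float),g[mk].astype(float))[0,1]
        best=max(best,(cc,a))
    print(nm,best)
E
python3 - <<'E'
import cv2
E
cp pics/topy.png /tmp/t.png; python3 - <<'E'
from h import *
p=imaging.read_camera('top'); x,y=proj(p,[[.54,.047,.07]])[0].astype(int)
i=cv2.imread('pics/topy.png'); cv2.imwrite('pics/rot_ref.png',cv2.resize(i[y-60:y+60,x-75:x+75],(750,600),interpolation=cv2.INTER_CUBIC))
E
python3 rot.py 0 r
python3 -m crank '[[0.006,0,0,0,0,-0.004,0],[0.012,0,0,0,0,-0.008,0],[0.018,0,0,0,0,-0.012,0],[0.018,0,0,0,0,-0.012,0],[0.018,0,0,0,0,-0.012,0]]'; python3 rot.py 1 r
```

```text
dish (np.float64(0.993270511949493), np.float64(0.0))
chalk (np.float64(0.9912983343006921), np.float64(0.0))
time: 26.15
eef_pos: [0.6521, -0.0316, 0.0703]
tcp_rot: [0.887, 0.461, 0.0, -0.0]
contact_force: [0.4, 0.0, 0.2]
opening: -0.003
dish (np.float64(0.9495812194609999), np.float64(1.5))
chalk (np.float64(0.9368067577990059), np.float64(1.25))
```

The tray turned about 1.4°, to about 171.8°. Now I'll ease back and rise.

```bash
python3 -m crank '[[-0.008,0,0,0,0,0,0],[-0.016,0.002,0,0,0,0,0],[-0.022,0.004,0,0,0,0,0],[-0.022,0.004,0,0,0,0,0],[-0.022,0.004,-0.1,0,0,0,0],[-0.022,0.004,-0.3,0,0,0,0],[-0.022,0.004,-0.55,0,0,0,0],[-0.022,0.004,-0.8,0,0,0,0],[-0.022,0.004,-1,0,0,0,0],[-0.022,0.004,-1,0,0,0,0]]'; python3 rot.py 2 r; python3 -c "
from plan import *
rows([(.645,-.19,.22,60),(.6,-.19,.22,60)])"
```

```text
time: 27.2
eef_pos: [0.6538, -0.0352, 0.2287]
tcp_rot: [0.887, 0.461, 0.005, 0.004]
contact_force: [0.7, 0.7, 0.3]
opening: 0.001
dish (np.float64(0.9437630581746921), np.float64(1.5))
chalk (np.float64(0.9377208356739165), np.float64(1.25))
psi 54.88550848776528 F [ 0.2  0.1 -0.5] q6 0.4 phi,r -36.312668712765785 0.13899140910845637
[-0.874,0.554,0.036,0.005,-0.002,-0.057,0],[-1.046,0.308,0.033,0.005,-0.002,-0.057,0],
```

The tray kept its angle on release. I'll clear the arm to the right and do a final check.

```bash
python3 -m crank '[[-0.2,0.15,0,0,0,0,0],[-0.45,0.3,0,0,0,0,0],[-0.7,0.45,0,0,0,0,0],[-0.87,0.55,0,0,0,0,0],[-0.87,0.55,0,0,0,0,0]]'; python3 -m crank '[[-0.2,0.05,0,0,0,0,0],[-0.45,0.1,0,0,0,0,0],[-0.7,0.15,0,0,0,0,0],[-0.95,0.2,0,0,0,0,0],[-1,0.2,0,0,0,0,0]]';  python3 -m crank '[[-0.2,0.05,0,0,0,0,0],[-0.45,0.1,0,0,0,0,0],[-0.7,0.15,0,0,0,0,0],[-0.95,0.2,0,0,0,0,0],[-1,0.2,0,0,0,0,0]]'; python3 rot.py 3 r; python3 ang.py 172 8; for i in 1 2; do python3 cone.py 172; done; python3 meas.py w 172 | grep -E "^(tray|box|top|scene)"
python3 - <<'E'
from h import *
p=imaging.read_camera('scene')
for l in ['spool','shears','bowl']:
    print(l,[(round(d['confidence'],2),np.round(unproj(p,d['location'],0)[:2],3)) for d in finder.pinpoint(l,p)])
save(p,'final')
E
```

```text
time: 27.75
eef_pos: [0.6416, -0.1926, 0.2184]
tcp_rot: [0.889, 0.459, -0.001, -0.001]
contact_force: [0.3, -0.3, -0.4]
opening: -0.0
time: 28.25
eef_pos: [0.5794, -0.331, 0.2188]
tcp_rot: [0.888, 0.459, -0.001, -0.001]
contact_force: [0.2, 1.0, 0.5]
opening: 0.003
time: 28.75
eef_pos: [0.518, -0.4707, 0.219]
tcp_rot: [0.888, 0.46, -0.0, -0.001]
contact_force: [-1.4, -0.0, 0.4]
opening: 0.001
dish (np.float64(0.9496952979219108), np.float64(1.5))
chalk (np.float64(0.9370486562066026), np.float64(1.25))
[(0.74, 4790)]
top cone 0.54 0.089 169.7
scene cone 0.77 0.092 165.9
top 0.75 265
scene 0.58 335
['top'] [0.45322132 0.06035881] 15.0625 r 0.08815131423501735 ang 171.4807971779694
['scene'] [0.45259979 0.06077516] 51.6875 r 0.08882824652613032 ang 171.27459591331802
['top', 'scene'] [0.45236753 0.06046031] 67.5625 r 0.08901072436819832 ang 171.49759743966993
top 0.47 291
scene 0.8 297
['top'] [0.45389556 0.05970182] 20.1875 r 0.08738891733154777 ang 171.84131145554235
['scene'] [0.45252832 0.0594164 ] 86.5 r 0.08870310096358425 ang 172.14913930800918
['top', 'scene'] [0.45386897 0.059
[... 293 characters left out ...]
9, 637, [265.6, 188.9, 343.7, 270.8])
top cone (0.65, 4638, [262.0, 182.3, 350.8, 275.3])
tray [0.53805059 0.04661374] 171.17070566836748 262.5625
box [0.53651255 0.03645063] -7.9676412542210215 742.5625
scene cone_center 0.73 r 0.096 ang 170.5
scene tin 0.72 r 0.082 ang -62.2
scene jar 0.73 r 0.086 ang -130.6
scene dish 0.62 r 0.089 ang 113.2
scene chalk 0.7 r 0.085 ang 53.0
scene chalk 0.48 r 0.114 ang -179.2
top cone_center 0.74 r 0.083 ang 168.1
top tin 0.71 r 0.085 ang -68.8
top tin 0.44 r 0.084 ang -130.1
top dish 0.56 r 0.091 ang 113.7
top chalk 0.72 r 0.087 ang 51.9
spool [(0.49, array([ 0.472, -0.182]))]
shears []
bowl [(0.66, array([0.663, 0.457])), (0.62, array([ 0.53 , -0.085]))]
```

View pics/ang_top_8.png

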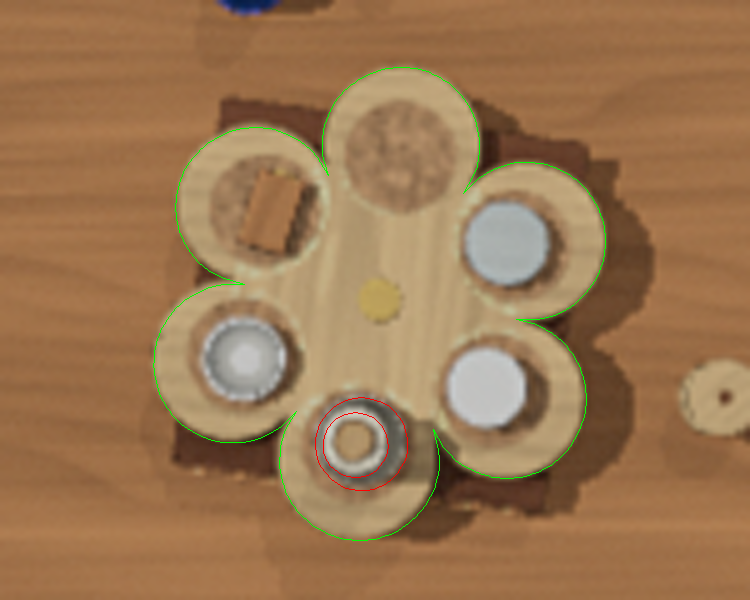

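View pics/final.png

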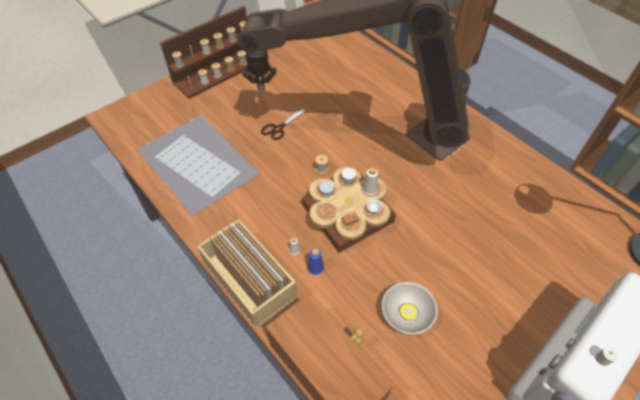

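The pictures show the tray outline matching 172° and the cone upright at the front, at 171.3–172.1° against about 172° for the drawer front. Everything else looks to be where it was, and the arm is clear. I'll hand it in.

```bash
python3 -c "
from plant import ticket
print(ticket.sign_off())"
```

```text
the job is handed in; nothing more can be done
None
```

The cone of thread now stands at the front of the tray in line with the drawer's knob, and I handed the job in at about 30 s. I pushed the tray round about 153° by its rim with shut fingers, then mended it by about 1.5° from a second notch.

**Last checks:**
- **Cone angle:** the silhouette fits put the cone at 171.3–172.1° and the tray at 171–172°. The front, from the box's yaw, is at about 172°, so the cone is within about 1° of it.
- **At rest:** the tray did not move when I released it or while the arm cleared away.
- **Other things:** everything on the tray was upright and in place. The spool, shears, bowl and loose cones looked unmoved. Contact forces stayed at sensor-noise level.

**What failed or disagreed:**
- **Point-finder readings:** the raw readings of the cone were noisier, at 166–170.5°. I relied on the outline fits instead.
- **Knob hidden:** the tray covers the knob in the final top view, so alignment rests on the box's yaw rather than on seeing the knob itself.
- **Box fit:** the box's final position fit was poor because its mask was bad, though its yaw agreed with the earlier ones at about -8°.
- **Shears:** the last finder pass missed them, so I checked them only by eye.
- **Retreat:** I got a direction sign wrong on the first retreat, so the gripper passed over the tray at about 0.22 m. It touched nothing.

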